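Clip the cuvette-rack plate into the shaker

ROBOT

A 6-joint arm with a two-finger parallel gripper is mounted at the origin on the work surface. World frame = base frame: x ahead of the robot, y to its left, z up, the work surface at z = 0. Lengths are in mm, angles in rad, forces in N, time in s.
With the tool pointing down it reaches from about 400 to 925 mm from the base axis. Payload 12.5 kg.
Tool frame: the origin (TCP) lies at the very end of the fingers, on their centre line; the grasp point (between the pads) lies 19 mm behind it; z points along the fingers, y is the direction in which the jaws open and shut (so a half turn about z gives the same grasp; the last joint's range is limited). The gripper opens to 95 mm and grips with 3 to 60 N. Pads are 20 mm wide; open, the fingers measure 119 mm over their backs; the gripper's body (75 mm by 180 mm) begins 59 mm behind the grasp point.
Start: joints at [1.077, 0.491, 1.559, -0, 1.092, -0.106], TCP at [236.331, 578.614, 214.661] pointing down, gripper open.
Joint ranges: [-3.1, 3.1], [-0.84, 2.19], [0.05, 2.79], [-1.13, 4.28], [0.06, 2.93], [-2.69, 2.69]. Speed limits (rad/s): [2.22, 2.22, 2.79, 3.14, 3.14, 3.14].

INTERFACE

Orientations are given as [roll, pitch, yaw] about the fixed x, y, z axes, in that order (R = Rz(yaw) Ry(pitch) Rx(roll)).
In Python, from cell import env gives the robot as it stands. The module is installed in compiled form; this text tells all that it offers.
- The arm moves only by the tool arm_command, never from a script. Its argument "deltas" is a list that holds one entry, the list of rows, each a list of 5 numbers: the closure, from 0 (fully open) to 1 (shut), then the shift along the world's x, y, z as a fraction of full scale, then the turn about the world's z as a fraction of full scale. In form: [[[grip, dx, dy, dz, twist], ...]]. A call has 1 to 12 rows; each row shifts and turns the pose as measured when the row begins; what a row does not reach is not made up. Full scale, the value 1, is 100 mm for a shift and pi/4 rad for a turn. A row lasts 1/12 s, in which the tool goes at most 41.7 mm and 7.16 degrees, less where a joint would pass 70% of its speed; a pose out of reach is approached as far as the arm can. A call with a number of a shift or a turn outside -1 to 1 is refused whole. A call with a gripper value outside its range is refused whole. The fingers move at their own pace and stop on an object; the grip force is fixed at half the most. Time passes only in rows, so rows that do not move let the fingers close. It gives the time, the measured TCP pose, the force and the opening at its end, in the units of the state.
- env.state(): the state, without advancing time (a new reading comes with each control period).
- env.read_camera(name): name is "scene" or "side" or "wrist"; returns a dict with "frame" (384x512x3 uint8, red, green, blue), "fx", "fy", "cx", "cy" (pixels), "R" (3x3) and "t" (3): a world point X has camera coordinates R X + t; the wrist camera has in their place "tool_from_camera" (4x4, takes a point from camera to tool coordinates, whose origin is the TCP and whose axes are the flange's). Camera axes: x right, y down, z forward; pixel columns grow to the right and rows downward; lengths in mm; the calibration is good to about 2 mm. A picture is of the moment at which its call begins: read the wrist's pose just before it. There is no depth.
- env.job_done(): hands the job in, once; it reports no verdict.
The state is a dict: "t": time; "joints": joint angles; "qvel": joint speeds; "tau": joint torques, N m; "eef_pos": TCP position; "tcp_rot": TCP orientation; "ft_force": force on the tool from outside, world axes, zero at the start; "moment": the same for the moment, N m; "opening": opening from 0.0 (shut) to 1.0 (fully open).
Only numpy, scipy, OpenCV 4.12 (cv2) and the standard library are available. Lean on these libraries where they do the work, as an engineer would, in place of code of your own. Each camera call takes 0.05 s, during which the arm holds its last target.

TASK

Pick up the white rack plate by its upright fin and slide it straight down into the carrier on top of the shaker, one ear in each of the two clip-lined slots (either way round), until it lies flat on the carrier's floor, then let go. The carrier is sprung: press steadily but gently, it gives as you push and must never be driven past three quarters of its travel. Leave the beaker, the burner and the matchbox alone.

Things in the scene. Friction and masses are not known exactly. Their poses are not given: they have to be found in the camera images.
- plate_grip (a point): Centre of the upright grip fin in the middle of the loose white plastic plate (0.14 to 0.28 kg, lying flat). The fin is 14 mm thick along the plate's x, 44 long along y; its top is 55 mm, this point 36 mm above the plate's underside. z up.
- plate_base (a point): Centre of the plate's underside, same axes. Plate: 64 (x) x 100 (y) x 10 mm thick, two rows of square windows; at the middle of each short end an ear, 24 wide along x, 10 thick, reaching to 64 mm from the centre along y.
- seat (a point): Centre of the floor (upper face) of the aluminium carrier on the shaker (white housing 170 x 190 x 60 mm); 90 mm above the bench at rest, moves with the carrier. z up, y along the line through both slots. The plate is home with plate_base on this point and its y along this y, either way round. The posts leave the 100 mm plate 2 mm play at each end.
- slot (a point): Foot of one slot, on the carrier's floor, 58 mm from seat along its y; the other is opposite. Two posts, 40 mm apart along x, 32 high, hold two spring clips facing each other: 30 mm apart at their tops (29 mm up), closing to 22 mm at 14 mm up and below, so the 24 mm ear spreads them. Pushing both ears past the slopes takes 9 to 16 N, sliding on down 7 to 13 N.
- carrier (a joint): How far the sprung carrier is pushed down from rest, m: 0 at rest, end stop at 0.024. It begins to give at about 4 N of load (push plus plate weight) and sinks 1 mm more per 1 N. Pushing the plate in thus lowers carrier, seat and slots by several mm; they come back up when let go.
- beaker: Bystander: glass beaker 70 mm across, 90 mm high; origin at the centre of its underside.
- burner: Bystander: gas burner, foot 76 mm across, 145 mm high; origin at the centre of its underside.
- matchbox: Bystander: box 65 x 110 x 30 mm; origin at the centre of its underside.
There are look-alikes about, which are no part of the job. What is shaped like the part that bears plate_grip but pink or purple is not meant.

How it is judged (in metres and radians):
On the way:
1. the plate is lifted clear of the bench (height (world z) of plate_base above 0.05 m), for 0.2 s.
At the end, for the whole second after the job is handed in: The plate lies on the carrier's floor with an ear in each slot: underside within 2 mm of the floor and within 1.7 degrees of flat, centred within 4 mm, lined up with the slots; released, the carrier back up and at rest (z of plate_base in the frame of seat between -0.003 and 0.002 m and horizontal distance between plate_base and seat below 0.004 m and angle between the z axis of plate_base and the z axis of seat, either way round below 0.03 rad and angle between the y axis of plate_base and the y axis of seat, either way round below 0.1 rad and value of joint carrier below 0.004 m and velocity of joint carrier below 0.02 m/s); the robot touches nothing.
It fails at once if the sprung carrier is pushed down more than 18 mm (about 20 N), three quarters of its travel (value of joint carrier above 0.018 m).
It fails at once if the beaker is knocked or moved more than 20 mm (distance of beaker from where it was at the start of the episode above 0.02 m or angle between beaker's own z axis and vertical above 0.4 rad).
It fails at once if the burner is knocked or moved more than 20 mm (distance of burner from where it was at the start of the episode above 0.02 m or angle between burner's own z axis and vertical above 0.4 rad).
It fails at once if the matchbox is moved more than 20 mm (distance of matchbox from where it was at the start of the episode above 0.02 m).
It also fails if it takes over 69 s, if anything falls off the work surface, if the arm or the gripper's body presses on something with over 40 N, if the wrist force passes 120 N, or if a joint passes its speed limit or range.

## Working session

There is one attempt and no reset: what is moved stays moved. The work goes in short steps, Python scripts to look and compute and a tool call to move; the robot and the scene stay as the last step left them, time stands still between calls to the robot, and variables do not carry over. Pictures are saved under pics/ and viewed, and the job is handed in when it is done.

Besides the shell and the picture viewer there is one more tool, called after ">>>" as name(argument=value, ...), one argument or row to a line, values as JSON. arm_command: Moves the arm, as the interface text tells. Its arguments: {"type":"object","properties":{"deltas":{"type":"array","items":{"type":"array","items":{"type":"array","items":{"type":"number","minimum":-1,"maximum":1}}}}},"required":["deltas"]}

```bash
mkdir -p pics; python3 - <<'E'
from cell import env
import cv2,numpy as np,pickle
s=env.state();print(s)
d={}
for n in("scene","side","wrist"):
    c=env.read_camera(n);d[n]=c
    cv2.imwrite(f"pics/{n}0.png",c["frame"][:,:,::-1]);print(n,{k:np.round(v,3) for k,v in c.items() if k!="frame"})
pickle.dump((s,d),open("p0.pkl","wb"))
E
```

```text
{'t': 0.0, 'joints': array([ 1.07745721e+00,  4.91541303e-01,  1.55947279e+00, -2.90549163e-05,
        1.09170483e+00, -1.05604976e-01]), 'qvel': array([1.56345520e-05, 1.96406234e-03, 1.02544355e-03, 9.45731941e-04,
       1.68450996e-03, 2.30646808e-04]), 'tau': array([-1.90849998e-03, -6.12639213e+01, -2.58175832e+01,  6.91884826e-02,
        4.82149317e-02, -1.60582217e-04]), 'eef_pos': array([236.17282896, 578.38132075, 214.06505841]), 'tcp_rot': array([-3.14046994e+00, -9.30936020e-05,  2.75387187e+00]), 'ft_force': array([ 0.93070513, -0.20615757,  0.57019456]), 'moment': array([-0.02237041, -0.05628835, -0.02645506]), 'opening': 1.0002994807116654}
scene {'fx': np.float64(358.471), 'fy': np.float64(358.471), 'cx': np.float64(253.032), 'cy': np.float64(192.709), 'R': array([[-0.54 ,  0.842, -0.007],
       [ 0.707,  0.449, -0.546],
       [-0.456, -0.3  , -0.838]]), 't': array([ 310.557, -360.137, 1312.951])}
side {'fx': np.float64(350.285), 'fy': np.float64(350.285), 'cx': np.float64(263.862), 'cy': np.float64(194.05), 'R': array([[ 0.999, -0.037,  0.001],
       [-0.02 , -0.558, -0.83 ],
       [ 0.031,  0.829, -0.558]]), 't': array([-560.88 ,   81.902, 1216.149])}
wrist {'fx': np.float64(300.538), 'fy': np.float64(300.538), 'cx': np.float64(252.498), 'cy': np.float64(189.035), 'tool_from_camera': array([[ 1.0000e-03, -9.6500e-01, -2.6300e-01,  7.4588e+01],
       [ 1.0000e+00,  1.0000e-03,  0.0000e+00, -2.5000e-01],
       [ 0.0000e+00, -2.6300e-01,  9.6500e-01, -1.6955e+02],
       [ 0.0000e+00,  0.0000e+00,  0.0000e+00,  1.0000e+00]])}
```

View pics/scene0.png

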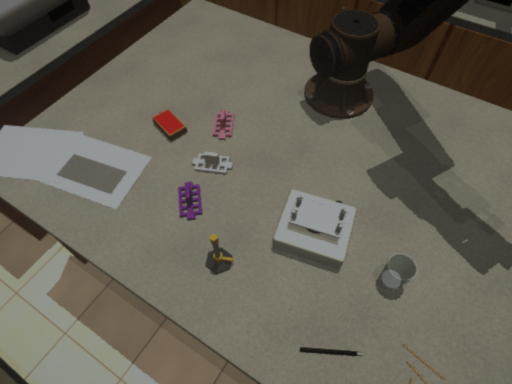

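View pics/side0.png

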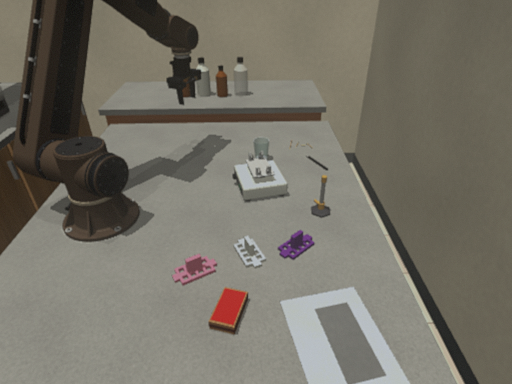

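View pics/wrist0.png

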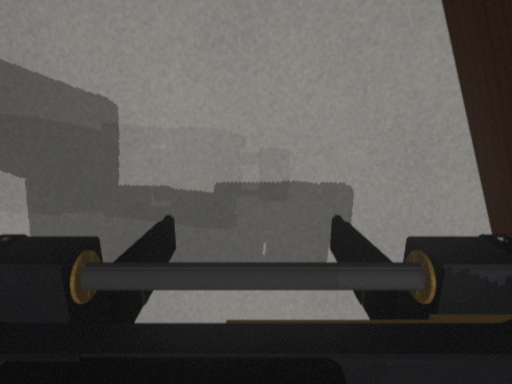

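Scene shows the white plate at (212,162), the shaker at (315,225), purple at (190,200), pink at (224,124), the burner at (218,255), the beaker at (397,270) and the red matchbox at (170,124). In the side view the plate is at (250,251) and the shaker at (260,178).

```bash
cat > h.py <<'E'
import numpy as np,cv2
from scipy.spatial.transform import Rotation as Ro
def cam(c,s=None):
    "world->cam R,t"
    if "R" in c: return np.array(c["R"]),np.array(c["t"])
    T=np.eye(4);T[:3,:3]=Ro.from_euler("xyz",s["tcp_rot"]).as_matrix();T[:3,3]=s["eef_pos"]
    W=np.linalg.inv(T@c["tool_from_camera"]);return W[:3,:3],W[:3,3]
def ray(c,uv,s=None):
    R,t=cam(c,s);d=np.array([(uv[0]-c["cx"])/c["fx"],(uv[1]-c["cy"])/c["fy"],1.])
    return -R.T@t,R.T@d/np.linalg.norm(d)
def onz(c,uv,z,s=None):
    o,d=ray(c,uv,s);return o+d*(z-o[2])/d[2]
def tri(rays):
    A=np.zeros((3,3));b=np.zeros(3)
    for o,d in rays:
        P=np.eye(3)-np.outer(d,d);A+=P;b+=P@o
    X=np.linalg.solve(A,b);return X,[np.linalg.norm((np.eye(3)-np.outer(d,d))@(X-o)) for o,d in rays]
def proj(c,X,s=None):
    R,t=cam(c,s);p=R@X+t;return p[0]/p[2]*c["fx"]+c["cx"],p[1]/p[2]*c["fy"]+c["cy"]
E
python3 - <<'E'
from h import *;import pickle
s,d=pickle.load(open("p0.pkl","rb"))
def crop(n,x,y,w,h,k,f):
    cv2.imwrite(f,cv2.resize(d[n]["frame"][y:y+h,x:x+w,::-1],None,fx=k,fy=k,interpolation=cv2.INTER_CUBIC))
a=[("scene",180,140,64,48),("side",220,225,64,48),("scene",265,180,100,90),("side",220,140,80,70)]
ims=[cv2.resize(d[n]["frame"][y:y+h,x:x+w,::-1],(400,300),interpolation=cv2.INTER_CUBIC) for n,x,y,w,h in a]
cv2.imwrite("pics/crops0.png",np.vstack([np.hstack(ims[:2]),np.hstack(ims[2:])]))
for n,p1,p2 in(("plate",(212,162),(250,251)),("shaker",(320,216),(261,168)),("purple",(190,200),(297,245)),("burner",(214,238),(324,179)),("beaker",(397,272),(262,148)),("match",(170,124),(230,308)),("pink",(224,124),(195,269))):
    print(n,[np.round(v,1) for v in tri([ray(d["scene"],p1),ray(d["side"],p2)])])
E
```

```text
plate [array([ 509.8, -197.6,   12.8]), array([2.4, 2.4])]
shaker [array([550.6, 185.7,  85.5]), array([7.6, 7.6])]
purple [array([ 656.1, -171.3,    8. ]), array([2.1, 2.1])]
burner [array([761.2,   8.9, 135.8]), array([1.6, 1.6])]
beaker [array([566.2, 414.9,  53.1]), array([2.5, 2.5])]
match [array([ 458.8, -409.8,   19.7]), array([2.5, 2.5])]
pink [array([ 352.3, -262.1,    8.5]), array([1.8, 1.8])]
```

View pics/crops0.png

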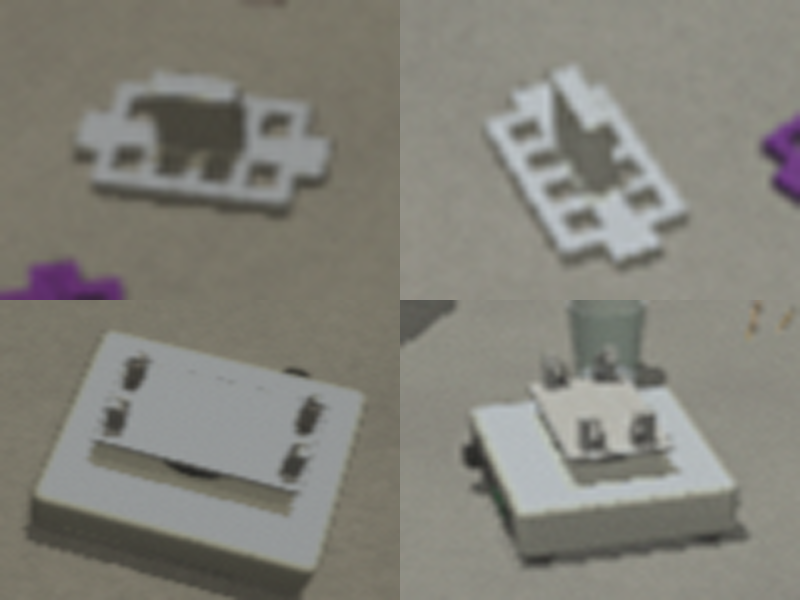

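>>> arm_command(
  deltas=[
    [[0,0.25,-0.25,0.12,0],[0,0.26,-0.28,0.1,0],[0,0.26,-0.28,0.08,0],[0,0.26,-0.28,0.06,0],[0,0.26,-0.28,0.06,0],[0,0.26,-0.28,0.06,0],[0,0.26,-0.28,0.06,0],[0,0.26,-0.28,0.06,0],[0,0.26,-0.28,0.06,0],[0,0.26,-0.28,0.06,0],[0,0.26,-0.28,0.06,0],[0,0.26,-0.28,0.0,0]],
  ],
)

```text
t: 1.15
eef_pos: [552.0, 232.1, 292.9]
tcp_rot: [-3.136, -0.002, 2.765]
ft_force: [1.2, 1.0, -0.6]
opening: 1.003
```

>>> arm_command(
  deltas=[
    [[0,0.3,-0.26,0,0],[0,0.3,-0.26,0.0,0],[0,0.15,-0.15,0,0],[0,0,0,0,0],[0,0,0,0,0],[0,0,0,0,0]],
  ],
)

```text
t: 1.65
eef_pos: [633.6, 154.2, 290.8]
tcp_rot: [-3.134, -0.003, 2.757]
ft_force: [0.1, -0.1, -0.1]
opening: 1.0
```

```bash
cat >> h.py <<'E'
def snap(tag,n="wrist"):
    from cell import env;import pickle
    s=env.state();c=env.read_camera(n)
    pickle.dump((s,c),open(f"{tag}.pkl","wb"));cv2.imwrite(f"pics/{tag}.png",c["frame"][:,:,::-1])
    print({k:np.round(s[k],3) for k in("t","eef_pos","tcp_rot","ft_force","opening","joints","qvel")});return s,c
E
python3 -c "
from h import *
snap('w1')"
```

```text
{'t': np.float64(1.65), 'eef_pos': array([633.623, 154.174, 290.772]), 'tcp_rot': array([-3.134e+00, -3.000e-03,  2.757e+00]), 'ft_force': array([ 0.076, -0.143, -0.111]), 'opening': np.float64(1.0), 'joints': array([ 0.139,  0.474,  1.379, -0.005,  1.295, -1.045]), 'qvel': array([0.004, 0.001, 0.009, 0.005, 0.001, 0.006])}
```

View pics/w1.png

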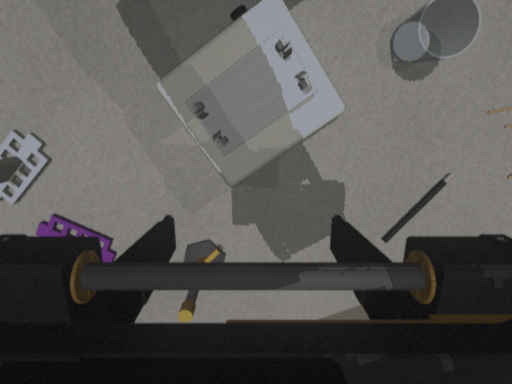

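```bash
python3 - <<'E'
from h import *;import pickle
s,c=pickle.load(open("w1.pkl","rb"))
cv2.imwrite("pics/w1c.png",cv2.resize(c["frame"][0:200,140:360,::-1],None,fx=3.5,fy=3,interpolation=cv2.INTER_CUBIC))
P=[onz(c,p,122,s) for p in((200,106),(221,134),(283,43),(302,75))]
print(np.round(P,1)); print(np.mean(P,0)); y=(P[2]+P[3]-P[0]-P[1])/2; print(y,np.degrees(np.arctan2(y[1],y[0])))
s0,d=pickle.load(open("p0.pkl","rb"))
A=onz(d["scene"],(194,161),8);B=onz(d["scene"],(230,165),8);print(A,B,np.degrees(np.arctan2(*(B-A)[1::-1])))
q=[onz(c,p,10,s) for p in((0,163),(25,160),(35,140),(8,203),(48,160))];print(np.round(q,1))
E
```

```text
[[540.9 128.5 122. ]
 [577.  137.7 122. ]
 [516.1 234.1 122. ]
 [552.7 241.8 122. ]]
[546.66999485 185.53583833 122.        ]
[-24.6260572 104.8315523   0.       ] 103.21970435559214
[ 531.85859261 -250.63885721    8.        ] [ 483.78913032 -144.88272974    8.        ] 114.44327914050069
[[ 494.6 -207.8   10. ]
 [ 505.  -169.7   10. ]
 [ 484.9 -138.9   10. ]
 [ 553.5 -233.1   10. ]
 [ 518.1 -137.    10. ]]
```

View pics/w1c.png

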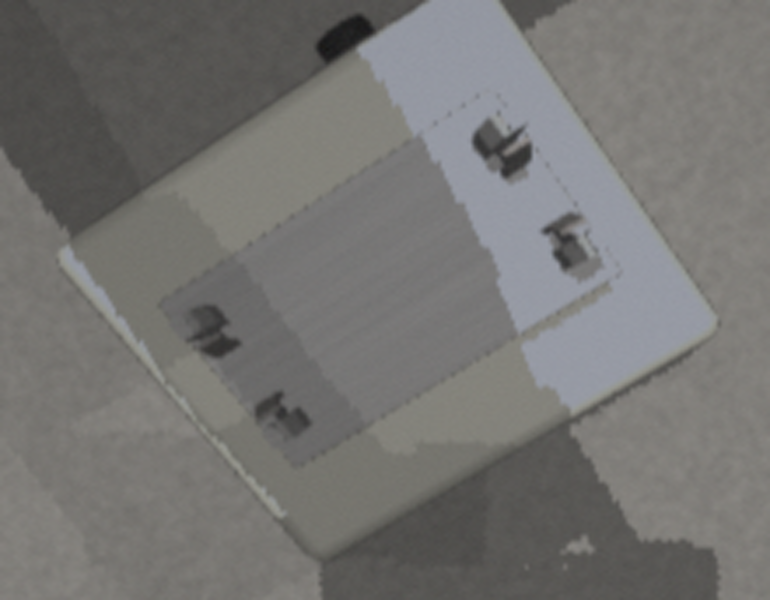

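>>> arm_command(
  deltas=[
    [[0,-0.1,-0.05,-0.1,-0.155],[0,-0.1,-0.05,-0.1,-0.155],[0,-0.1,-0.05,-0.1,-0.155],[0,-0.1,-0.05,-0.1,-0.155],[0,-0.1,-0.05,-0.1,-0.155],[0,-0.1,-0.05,-0.1,-0.155],[0,-0.1,-0.05,-0.1,-0.155],[0,0,0,0,-0.155],[0,0,0,0,0],[0,0,0,0,0],[0,0,0,0,0]],
  ],
)

```text
t: 2.62
eef_pos: [550.6, 131.4, 221.4]
tcp_rot: [-3.136, -0.001, 1.767]
ft_force: [-0.5, -0.6, 0.1]
opening: 1.0
```

```bash
python3 -c "
from h import *
s,c=snap('w2')
cv2.imwrite('pics/w2c.png',cv2.resize(c['frame'][0:260,150:370,::-1],(508,600),interpolation=cv2.INTER_CUBIC))"
```

```text
{'t': np.float64(2.617), 'eef_pos': array([550.645, 131.427, 221.42 ]), 'tcp_rot': array([-3.136e+00, -1.000e-03,  1.767e+00]), 'ft_force': array([-0.539, -0.585,  0.069]), 'opening': np.float64(1.0), 'joints': array([ 1.170e-01,  4.020e-01,  1.694e+00,  1.000e-03,  1.051e+00,
       -8.000e-02]), 'qvel': array([ 0.015, -0.008,  0.001, -0.001,  0.001, -0.045])}
```

View pics/w2.png

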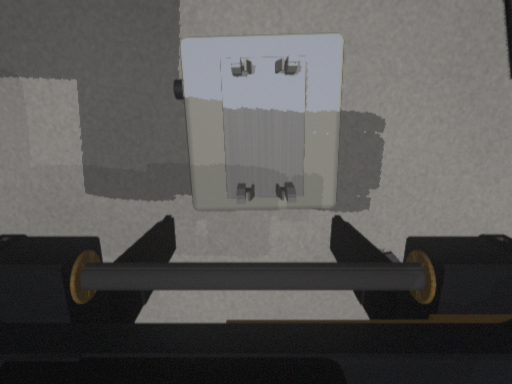

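View pics/w2c.png

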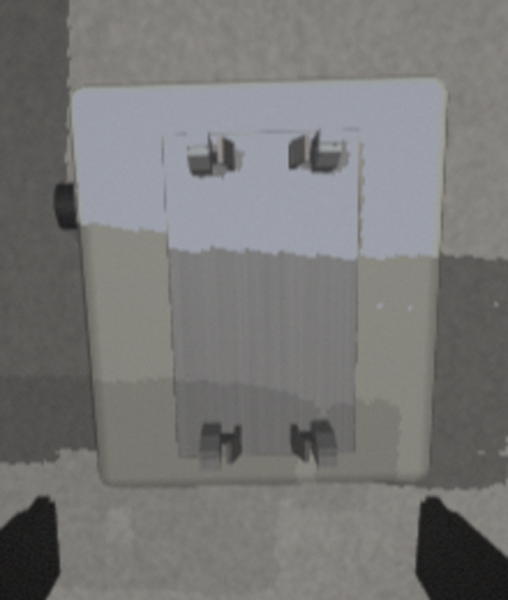

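```bash
python3 - <<'E'
from h import *;import pickle
s1,c1=pickle.load(open("w1.pkl","rb"));s2,c2=pickle.load(open("w2.pkl","rb"))
a=dict(TL=((280,30.7),(221.5,56.7)),TR=((316.3,90.7),(305.9,55.9)),BL=((185.7,100.7),(228,197.9)),BR=((225.1,155),(303.7,195.8)))
P={};Q={}
for k,(p,q) in a.items():
    X,e=tri([ray(c1,p,s1),ray(c2,q,s2)]);P[k]=X;Q[k]=onz(c2,q,90,s2);print(k,np.round(X,1),np.round(e,1),np.round(Q[k],1),np.round(onz(c1,p,90,s1),1))
ang=lambda v:np.degrees(np.arctan2(v[1],v[0]))
for D in(P,Q):
    print(np.mean(list(D.values()),0),ang(D["TL"]-D["BL"]),ang(D["TR"]-D["BR"]),ang(D["TR"]-D["TL"])+90,np.linalg.norm(D["TL"]-D["BL"]),np.linalg.norm(D["TL"]-D["TR"]))
# posts in w2: clip inner-edge mids and outer mids at z=122
k=508/220
f=lambda u,v,z:onz(c2,(150+u/k,v/k),z,s2)
for z,top,bot in((122,(268,150),(268,430)),(119,(262.5,150),(266.5,432))):
    A=f(*top,z);B=f(*bot,z);print(z,A,B,(A+B)/2,ang(A-B),np.linalg.norm(A-B))
# housing edges at z=60
H=[f(u,v,60) for u,v in((72,92),(446,86),(100,485),(430,480))];print(np.round(H,1),np.mean(H,0))
E
```

```text
TL [493.9 245.2  63.3] [0.9 0.9] [497.8 242.6  90. ] [498.3 240.2  90. ]
TR [574.2 257.8  90.2] [0.7 0.7] [574.3 258.6  90. ] [574.  257.1  90. ]
BL [527.9 112.2 100.3] [0.1 0.1] [527.7 109.1  90. ] [526.7 110.2  90. ]
BR [602.7 129.2  98.9] [0. 0.] [604.7 126.9  90. ] [603.6 127.9  90. ]
[549.66637957 186.11500133  88.16351421] 104.33212571178764 102.50667761790372 98.93283909116286 142.10577149635785 85.54619792190361
[551.11765538 184.29132846  90.        ] 102.61211210659907 102.99875582188498 101.76380423503541 136.85769049152674 78.20242638441297
122 [539.44403153 239.48186242 122.        ] [561.15335415 137.22659147 122.        ] [550.29869284 188.35422694 122.        ] 101.98621821088601 104.53437294083582
119 [537.50687673 239.48525645 119.        ] [561.00600421 135.54251374 119.        ] [549.25644047 187.5138851  119.        ] 102.73913765059307 106.56595494220049
[[451.4 254.   60. ]
 [610.5 288.1  60. ]
 [489.7  77.1  60. ]
 [651.9 112.5  60. ]] [550.88881978 182.92319956  60.        ]
```

>>> arm_command(
  deltas=[
    [[0,0,-0.38,0,0.15],[0,0,-0.38,0,0.15],[0,0,-0.38,0,0],[0,0,-0.38,0,0],[0,0,-0.38,0,0],[0,0,-0.38,0,0],[0,0,-0.38,-0.15,0],[0,0,-0.38,-0.15,0],[0,0,-0.38,-0.15,0],[0,-0.1,-0.35,-0.15,0],[0,0,0,0,0],[0,0,0,0,0]],
  ],
)

```text
t: 3.67
eef_pos: [541.5, -257.4, 163.1]
tcp_rot: [3.138, 0.006, 2.051]
ft_force: [-0.2, 0.3, 0.2]
opening: 1.001
```

```bash
python3 -c "
from h import *
s,c=snap('w3')"
```

```text
{'t': np.float64(3.667), 'eef_pos': array([ 541.467, -257.427,  163.097]), 'tcp_rot': array([3.138, 0.006, 2.051]), 'ft_force': array([-0.198,  0.295,  0.174]), 'opening': np.float64(1.001), 'joints': array([-0.554,  0.508,  1.685,  0.   ,  0.942, -1.035]), 'qvel': array([-0.059,  0.034,  0.001, -0.014, -0.016, -0.057])}
```

View pics/w3.png

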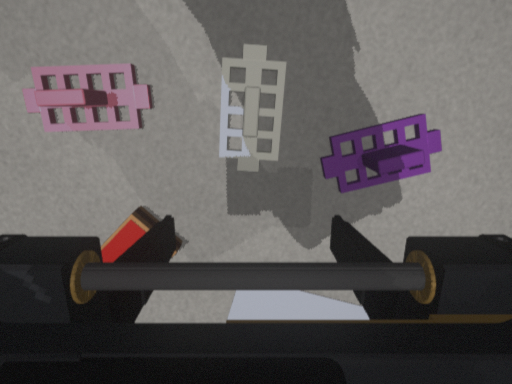

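```bash
python3 - <<'E'
from h import *;import pickle
s,c=pickle.load(open("w3.pkl","rb"))
cv2.imwrite("pics/w3c.png",cv2.resize(c["frame"][35:185,200:310,::-1],None,fx=4,fy=4,interpolation=cv2.INTER_CUBIC))
E
```

```text
(no output)
```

View pics/w3c.png

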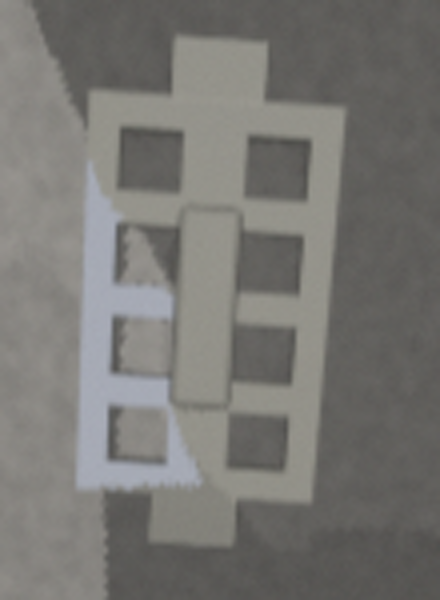

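```bash
python3 - <<'E'
from h import *;import pickle
s,c=pickle.load(open("w3.pkl","rb"))
g=lambda u,v,z:onz(c,(200+u/4,35+v/4),z,s)
ang=lambda v:np.degrees(np.arctan2(v[1],v[0]))
C=[g(*p,10) for p in((91,90),(346,106),(77,488),(312,500))]
print(np.round(C,1),np.mean(C,0),ang(C[0]-C[2]),ang(C[1]-C[3]),ang(C[1]-C[0]),[np.linalg.norm(C[i]-C[j]) for i,j in((0,2),(1,3),(0,1),(2,3))])
A=g(220.5,39,10);B=g(192,544,10);print("ears",(A+B)/2,ang(A-B),np.linalg.norm(A-B))
F=[g(*p,55) for p in((182,206),(240,208),(172,404),(228,408))];print("fin",np.mean(F,0),ang(F[0]-F[2]),[np.linalg.norm(F[i]-F[j]) for i,j in((0,2),(1,3),(0,1),(2,3))])
for n in("scene","side"):
    pass
s0,d=pickle.load(open("p0.pkl","rb"))
# two-view height of the fin top / ears: scene & side & wrist
T=(A+B)/2
print("fin top pt in scene/side pred",proj(d["scene"],np.mean(F,0)),proj(d["side"],np.mean(F,0)))
k=6.25
fs=(180+197/k,140+87/k); print(fs)
for nm,w,sc,si in(("earA",(200+220.5/4,35+39/4),(180+318/k,140+157/k),None),("earB",(200+192/4,35+544/4),(180+84/k,140+135/k),None),("fin",(200+206/4,35+306/4),fs,None)):
    X,e=tri([ray(c,w,s),ray(d["scene"],sc)]);print(nm,X,e)
E
```

```text
[[ 459.4 -163.9   10. ]
 [ 517.3 -137.9   10. ]
 [ 499.7 -255.1   10. ]
 [ 557.6 -228.6   10. ]] [ 508.50614565 -196.37619224   10.        ] 113.87116145351172 113.98562283071948 24.26578665003279 [np.float64(99.6831913097978), np.float64(99.33135192995795), np.float64(63.45907334372286), np.float64(63.6608959432151)]
ears [ 508.42605274 -196.63715516   10.        ] 114.17361693245402 126.7628375644218
fin [ 508.36372353 -196.53683238   55.        ] 114.16007279182794 [np.float64(42.899441212084156), np.float64(43.388876199415364), np.float64(12.68863987594477), np.float64(12.813041999502015)]
fin top pt in scene/side pred (np.float64(210.55187238487787), np.float64(153.8009367605412)) (np.float64(248.4802534701479), np.float64(239.87880743895244))
(211.52, 153.92)
earA [ 483.59797315 -139.89853298   11.3930146 ] [np.float64(1.3215119117133571), np.float64(1.321511911713329)]
earB [ 533.88798145 -253.96634628    5.1616847 ] [np.float64(1.676876568878633), np.float64(1.6768765688786693)]
fin [ 507.43993178 -195.11091758   54.18442789] [np.float64(1.1732126704285282), np.float64(1.1732126704284371)]
```

>>> arm_command(
  deltas=[
    [[0,-0.16,0.3,0,-0.076],[0,-0.16,0.3,-0.05,0],[0,0,0,-0.3,0],[0,0,0,-0.3,0],[0,0,0,0,0],[0,0,0,0,0],[0,0,0,0,0]],
  ],
)

```text
t: 4.3
eef_pos: [512.0, -189.1, 102.4]
tcp_rot: [3.132, 0.013, 2.004]
ft_force: [-0.5, 0.0, -0.3]
opening: 1.003
```

>>> arm_command(
  deltas=[
    [[0,-0.036,-0.075,-0.1,-0.015],[0,0,0,-0.05,0],[0,0,0,0,0],[0,0,0,0,0],[0,0,0,0,0],[0,0,0,0,0]],
  ],
)

```text
t: 4.8
eef_pos: [510.5, -198.8, 90.5]
tcp_rot: [3.128, 0.018, 1.992]
ft_force: [-0.2, 1.1, 0.5]
opening: 1.0
```

```bash
python3 -c "
from h import *
s,c=snap('w4')"
```

```text
{'t': np.float64(4.8), 'eef_pos': array([ 510.463, -198.833,   90.516]), 'tcp_rot': array([3.128, 0.018, 1.992]), 'ft_force': array([-0.231,  1.085,  0.469]), 'opening': np.float64(1.0), 'joints': array([-4.920e-01,  5.380e-01,  1.888e+00, -1.000e-03,  6.930e-01,
       -9.120e-01]), 'qvel': array([-0.003, -0.004, -0.005,  0.001,  0.002, -0.001])}
```

View pics/w4.png

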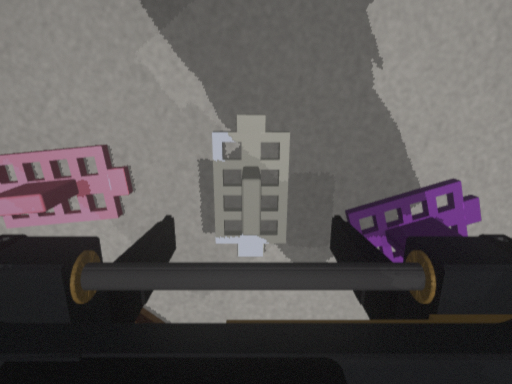

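>>> arm_command(
  deltas=[
    [[0,-0.021,0.023,0,0],[0,0,0,0,0],[0,0,0,0,0],[0,0,0,0,0]],
  ],
)

```text
t: 5.18
eef_pos: [508.2, -196.3, 90.9]
tcp_rot: [3.128, 0.019, 1.992]
ft_force: [-0.1, 0.2, 0.4]
opening: 0.997
```

>>> arm_command(
  deltas=[
    [[0,0,0,-0.1,0],[0,0,0,-0.1,0],[0,0,0,-0.1,0],[0,0,0,-0.1,0],[0,0,0,-0.1,0],[0,0,0,0,0],[0,0,0,0,0]],
  ],
)

```text
t: 5.77
eef_pos: [507.4, -195.7, 33.9]
tcp_rot: [3.129, 0.017, 1.992]
ft_force: [0.9, 0.2, -0.0]
opening: 0.999
```

>>> arm_command(
  deltas=[
    [[0,0.01,-0.008,-0.1,0],[0,0,0,-0.05,0],[0,0,0,0,0],[0,0,0,0,0]],
  ],
)

```text
t: 6.1
eef_pos: [508.6, -196.7, 17.3]
tcp_rot: [3.129, 0.017, 1.992]
ft_force: [0.2, -0.2, 0.3]
opening: 0.999
```

>>> arm_command(
  deltas=[
    [[1,0,0,0,0],[1,0,0,0,0],[1,0,0,0,0],[1,0,0,0,0],[1,0,0,0,0],[1,0,0,0,0],[1,0,0,0,0],[1,0,0,0,0],[1,0,0,0,0],[1,0,0,0,0]],
  ],
)

```text
t: 6.93
eef_pos: [509.3, -197.0, 18.8]
tcp_rot: [3.127, 0.019, 1.992]
ft_force: [0.0, -0.0, -0.4]
opening: 0.356
```

>>> arm_command(
  deltas=[
    [[1,0,0,0,0],[1,0,0,0,0],[1,0,0,0,0],[1,0,0,0,0],[1,0,0,0,0],[1,0,0,0,0]],
  ],
)

```text
t: 7.43
eef_pos: [508.8, -197.1, 19.1]
tcp_rot: [3.128, 0.018, 1.992]
ft_force: [0.1, -0.4, -1.4]
opening: 0.148
```

>>> arm_command(
  deltas=[
    [[1,0,0,0,0],[1,0,0,0,0],[1,0,0,0.1,0],[1,0,0,0.2,0],[1,0,0,0.25,0],[1,0,0,0.25,0],[1,0,0,0.25,0],[1,0,0,0.25,0],[1,0,0,0.25,0],[1,0,0,0.15,0],[1,0,0,0,0],[1,0,0,0,0]],
  ],
)

```text
t: 8.43
eef_pos: [505.5, -195.0, 199.9]
tcp_rot: [3.131, 0.015, 1.992]
ft_force: [0.4, 0.7, -4.0]
opening: 0.144
```

```bash
python3 -c "
from h import *
s,c=snap('w5')"
```

```text
{'t': np.float64(8.433), 'eef_pos': array([ 505.526, -194.958,  199.942]), 'tcp_rot': array([3.131, 0.015, 1.992]), 'ft_force': array([ 0.378,  0.656, -4.013]), 'opening': np.float64(0.144), 'joints': array([-0.49 ,  0.383,  1.793, -0.   ,  0.947, -0.911]), 'qvel': array([-0.001, -0.029, -0.013,  0.001,  0.018, -0.001])}
```

View pics/w5.png

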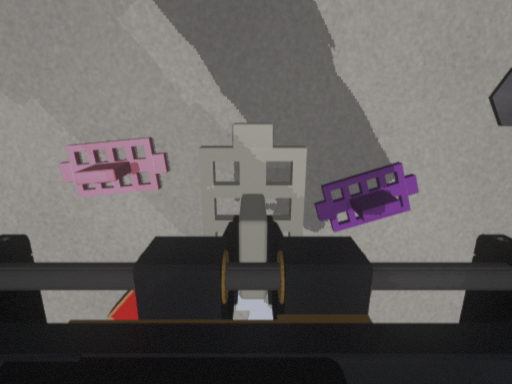

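```bash
python3 - <<'E'
from h import *;import pickle
s,c=pickle.load(open("w5.pkl","rb"))
cv2.imwrite("pics/w5c.png",cv2.resize(c["frame"][110:230,190:320,::-1],None,fx=5,fy=5,interpolation=cv2.INTER_CUBIC))
T=c["tool_from_camera"]
def tl(u,v,z):
    d=T[:3,:3]@[(u-c["cx"])/c["fx"],(v-c["cy"])/c["fy"],1];o=T[:3,3];return np.round(o+d*(z-o[2])/d[2],2)
for p in((233,125),(272.5,125),(200,148),(306.5,147)):print(tl(*p,8.8))
E
```

```text
[ 64.21 -11.91   8.8 ]
[64.23 11.05  8.8 ]
[ 50.84 -31.7    8.8 ]
[51.48 31.43  8.8 ]
```

View pics/w5c.png

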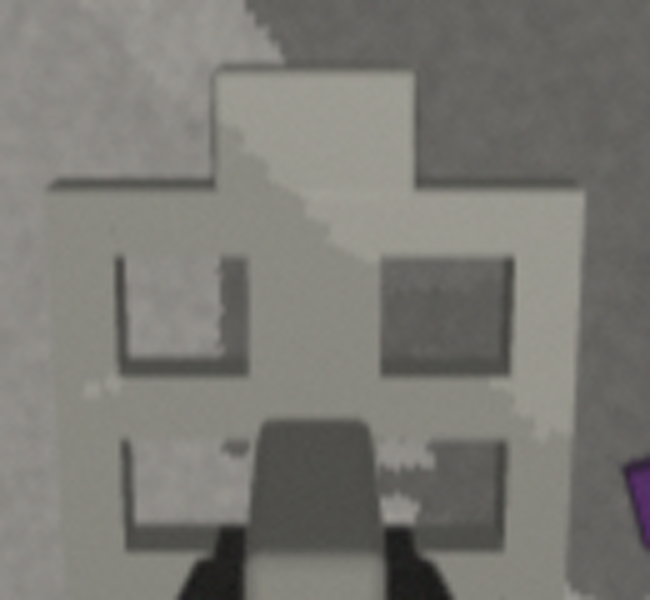

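>>> arm_command(
  deltas=[
    [[1,0.04,0.2,0,-0.08],[1,0.05,0.38,0,-0.1],[1,0.05,0.38,0,-0.07],[1,0.05,0.38,0,0],[1,0.05,0.38,0,0],[1,0.05,0.38,0,0],[1,0.05,0.38,0,0],[1,0.05,0.38,0,0],[1,0.05,0.38,0,0],[1,0,0.2,0,0],[1,0,0,0,0],[1,0,0,0,0]],
  ],
)

```text
t: 9.48
eef_pos: [542.4, 164.6, 181.9]
tcp_rot: [-3.128, 0.008, 1.782]
ft_force: [-0.1, -0.3, -1.4]
opening: 0.148
```

```bash
python3 -c "
from h import *
s,c=snap('w6')"
```

```text
{'t': np.float64(9.483), 'eef_pos': array([542.404, 164.649, 181.861]), 'tcp_rot': array([-3.128,  0.008,  1.782]), 'ft_force': array([-0.053, -0.283, -1.418]), 'opening': np.float64(0.148), 'joints': array([ 0.182,  0.45 ,  1.733, -0.011,  0.973, -0.022]), 'qvel': array([ 0.037,  0.028,  0.004,  0.006, -0.006,  0.016])}
```

View pics/w6.png

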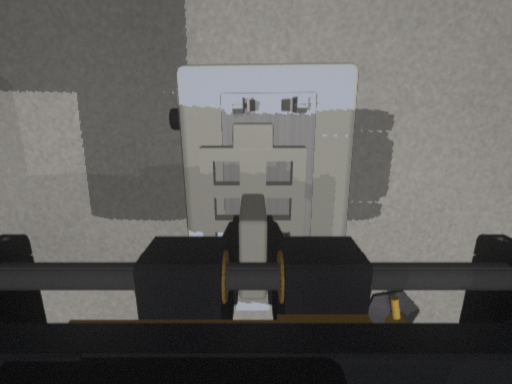

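>>> arm_command(
  deltas=[
    [[1,0,0,0.1,0],[1,0,0,0.3,0],[1,0,0,0.3,0],[1,0,0,0,0],[1,0,0,0,0],[1,0,0,0,0]],
  ],
)

```text
t: 10.03
eef_pos: [541.3, 157.3, 253.9]
tcp_rot: [-3.122, 0.009, 1.774]
ft_force: [-0.1, -0.2, -1.8]
opening: 0.144
```

>>> arm_command(
  deltas=[
    [[1,0,-0.3,0,0],[1,0,-0.3,0,0],[1,0,0,0,0],[1,0,0,0,0],[1,0,0,0,0]],
  ],
)

```text
t: 10.45
eef_pos: [539.6, 92.7, 250.0]
tcp_rot: [-3.116, 0.008, 1.771]
ft_force: [-0.4, 0.1, -2.5]
opening: 0.146
```

>>> arm_command(
  deltas=[
    [[1,0.3,0,0,0],[1,0,0,0,0],[1,0,0,0,0],[1,0,0,0,0]],
  ],
)

```text
t: 10.78
eef_pos: [569.6, 94.1, 247.9]
tcp_rot: [-3.112, 0.007, 1.771]
ft_force: [0.4, -0.3, -2.1]
opening: 0.145
```

>>> arm_command(
  deltas=[
    [[1,-0.3,0,0,0],[1,0,0,0,0],[1,0,0,0,0],[1,0,0,0,0]],
  ],
)

```text
t: 11.12
eef_pos: [536.8, 95.7, 246.6]
tcp_rot: [-3.109, 0.006, 1.773]
ft_force: [-0.1, -0.7, -2.3]
opening: 0.145
```

>>> arm_command(
  deltas=[
    [[1,0,0,0,0],[1,0,0,0,0],[1,0,0,0,0],[1,0,0,0,0],[1,0,0,0,0],[1,0,0,0,0]],
  ],
)

```text
t: 11.62
eef_pos: [537.9, 96.1, 246.8]
tcp_rot: [-3.111, 0.007, 1.774]
ft_force: [-0.7, -0.0, -2.7]
opening: 0.148
```

>>> arm_command(
  deltas=[
    [[1,0,0,-0.3,0],[1,0,0,0,0],[1,0,0,0,0],[1,0,0,0,0]],
  ],
)

```text
t: 11.95
eef_pos: [538.7, 96.0, 217.6]
tcp_rot: [-3.112, 0.007, 1.773]
ft_force: [0.9, 0.7, -1.4]
opening: 0.145
```

>>> arm_command(
  deltas=[
    [[1,0,0.3,0,0],[1,0,0,0,0],[1,0,0,0,0],[1,0,0,0,0]],
  ],
)

```text
t: 12.28
eef_pos: [540.1, 126.8, 221.6]
tcp_rot: [-3.116, 0.007, 1.773]
ft_force: [0.1, 0.4, -2.3]
opening: 0.148
```

>>> arm_command(
  deltas=[
    [[1,0,0,0.3,0],[1,0,0,0,0],[1,0,0,0,0],[1,0,0,0,0]],
  ],
)

```text
t: 12.62
eef_pos: [540.4, 125.6, 254.3]
tcp_rot: [-3.118, 0.007, 1.772]
ft_force: [0.9, -0.2, -1.2]
opening: 0.147
```

>>> arm_command(
  deltas=[
    [[1,0,0,0.3,0],[1,0,0,0,0],[1,0,0,0,0],[1,0,0,-0.3,0],[1,0,0,0,0],[1,0,0,0,0]],
  ],
)

```text
t: 13.12
eef_pos: [539.9, 124.2, 252.9]
tcp_rot: [-3.116, 0.007, 1.771]
ft_force: [-0.5, 0.4, -2.6]
opening: 0.144
```

>>> arm_command(
  deltas=[
    [[1,0,0.3,0,0],[1,0,0,0,0],[1,0,0,0,0],[1,0,0,0,0]],
  ],
)

```text
t: 13.45
eef_pos: [540.1, 154.7, 253.8]
tcp_rot: [-3.114, 0.007, 1.77]
ft_force: [0.4, -0.3, -2.1]
opening: 0.147
```

>>> arm_command(
  deltas=[
    [[1,0,-0.3,0,0],[1,0,0,0,0],[1,0,0,0,0],[1,0,0,0,0]],
  ],
)

```text
t: 13.78
eef_pos: [540.5, 122.8, 255.2]
tcp_rot: [-3.115, 0.008, 1.77]
ft_force: [0.4, -0.4, -3.2]
opening: 0.147
```

```bash
python3 -c "
from cell import env
import numpy as np
s=env.state()
for k,v in s.items(): print(k,np.round(v,4))"
```

```text
t 13.7833
joints [ 0.1092  0.3607  1.6634 -0.0111  1.1436 -0.085 ]
qvel [-0.0047 -0.0031 -0.0065  0.0055  0.0038  0.0034]
tau [-2.96800e-01 -5.39107e+01 -2.68572e+01  1.20000e-02  1.32800e-01
 -6.71000e-02]
eef_pos [540.4542 122.7832 255.2121]
tcp_rot [-3.1147  0.0077  1.7699]
ft_force [ 0.4049 -0.3974 -3.2006]
moment [-0.1059 -0.0035 -0.0199]
opening 0.1467
```

>>> arm_command(
  deltas=[
    [[1,0,-0.38,0,0],[1,0,-0.38,0,0],[1,0,-0.38,0,0],[1,0,-0.38,0,0],[1,0,-0.38,0,0],[1,0,-0.38,0,0],[1,0,0,0,0],[1,0,0,0,0],[1,0,0,0,0]],
  ],
)

```text
t: 14.53
eef_pos: [539.7, -113.2, 256.9]
tcp_rot: [-3.118, 0.008, 1.773]
ft_force: [0.9, 0.1, -2.0]
opening: 0.147
```

>>> arm_command(
  deltas=[
    [[1,0,0,-0.3,0],[1,0,0,-0.3,0],[1,0,0,-0.3,0],[1,0,0,-0.3,0],[1,0,0,-0.3,0],[1,0,0,-0.3,0],[1,0,0,-0.2,0],[1,0,0,0,0],[1,0,0,0,0],[1,0,0,0,0]],
  ],
)

```text
t: 15.37
eef_pos: [542.2, -100.5, 53.5]
tcp_rot: [-3.126, 0.011, 1.787]
ft_force: [-0.4, -0.8, -3.1]
opening: 0.148
```

>>> arm_command(
  deltas=[
    [[1,0,0,-0.2,0],[1,0,0,0,0],[1,0,0,-0.06,0],[1,0,0,0,0],[1,0,0,0,0]],
  ],
)

```text
t: 15.78
eef_pos: [546.2, -99.8, 34.3]
tcp_rot: [-3.135, 0.016, 1.789]
ft_force: [-0.7, 0.7, -2.2]
opening: 0.15
```

>>> arm_command(
  deltas=[
    [[1,0,0,-0.06,0],[1,0,0,0,0],[1,0,0,0,0]],
  ],
)

```text
t: 16.03
eef_pos: [547.0, -100.1, 29.9]
tcp_rot: [-3.138, 0.018, 1.789]
ft_force: [-0.7, 0.5, -2.1]
opening: 0.145
```

>>> arm_command(
  deltas=[
    [[1,0,0,-0.06,0],[1,0,0,0,0],[1,0,0,0,0]],
  ],
)

```text
t: 16.28
eef_pos: [547.1, -100.3, 23.6]
tcp_rot: [-3.138, 0.018, 1.788]
ft_force: [0.3, -0.6, -1.9]
opening: 0.147
```

>>> arm_command(
  deltas=[
    [[1,0,0,-0.04,0],[1,0,0,0,0],[1,0,0,0,0]],
  ],
)

```text
t: 16.53
eef_pos: [547.0, -100.3, 18.9]
tcp_rot: [-3.138, 0.018, 1.788]
ft_force: [-0.4, -0.7, -1.6]
opening: 0.143
```

>>> arm_command(
  deltas=[
    [[1,0,0,-0.03,0],[1,0,0,0,0],[1,0,0,0,0]],
  ],
)

```text
t: 16.78
eef_pos: [547.2, -100.8, 18.8]
tcp_rot: [-3.139, 0.019, 1.789]
ft_force: [-0.7, 0.3, -2.9]
opening: 0.146
```

>>> arm_command(
  deltas=[
    [[1,0,0,-0.05,0],[1,0,0,0,0],[1,0,0,0,0]],
  ],
)

```text
t: 17.03
eef_pos: [547.8, -101.3, 15.9]
tcp_rot: [3.142, 0.021, 1.789]
ft_force: [0.1, -0.1, -1.3]
opening: 0.146
```

>>> arm_command(
  deltas=[
    [[1,0,0,-0.08,0],[1,0,0,0,0],[1,0,0,0,0]],
  ],
)

```text
t: 17.28
eef_pos: [548.5, -101.8, 10.6]
tcp_rot: [3.139, 0.023, 1.789]
ft_force: [0.0, -0.5, -1.6]
opening: 0.146
```

```bash
python3 -c "
from h import *
s,c=snap('w7');s,d=snap('sd7','side')
a=cv2.resize(d['frame'][170:270,200:330,::-1],(780,600),interpolation=cv2.INTER_CUBIC);cv2.imwrite('pics/sd7c.png',a)"
```

```text
{'t': np.float64(17.283), 'eef_pos': array([ 548.456, -101.785,   10.632]), 'tcp_rot': array([3.139, 0.023, 1.789]), 'ft_force': array([ 0.021, -0.545, -1.612]), 'opening': np.float64(0.146), 'joints': array([-0.293,  0.679,  1.901, -0.036,  0.548, -0.48 ]), 'qvel': array([-0.   ,  0.002,  0.003, -0.003, -0.001,  0.002])}
{'t': np.float64(17.333), 'eef_pos': array([ 548.339, -101.746,   10.404]), 'tcp_rot': array([3.14 , 0.023, 1.789]), 'ft_force': array([ 0.44 ,  0.054, -2.264]), 'opening': np.float64(0.146), 'joints': array([-0.293,  0.68 ,  1.901, -0.036,  0.548, -0.48 ]), 'qvel': array([-0.   ,  0.01 , -0.   ,  0.003, -0.001, -0.   ])}
```

View pics/w7.png

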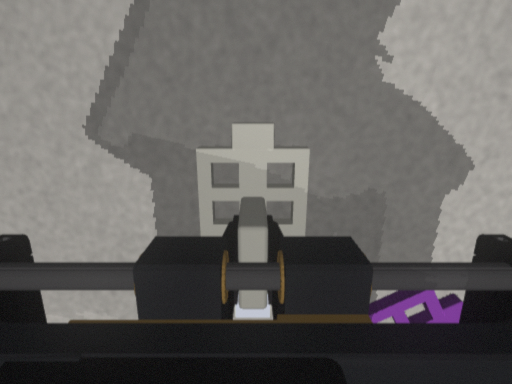

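View pics/sd7c.png

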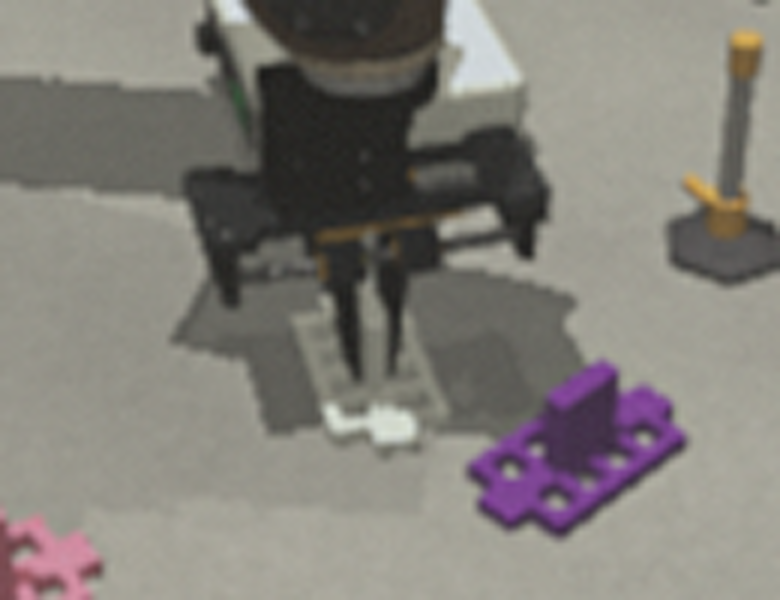

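```bash
python3 - <<'E'
from h import *;import pickle
for t in("w5","w6","w7"):
    s,c=pickle.load(open(t+".pkl","rb"))
    cv2.imwrite(f"pics/{t}c.png",cv2.resize(c["frame"][110:230,190:320,::-1],None,fx=5,fy=5,interpolation=cv2.INTER_CUBIC))
E
```

```text
(no output)
```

View pics/w7c.png

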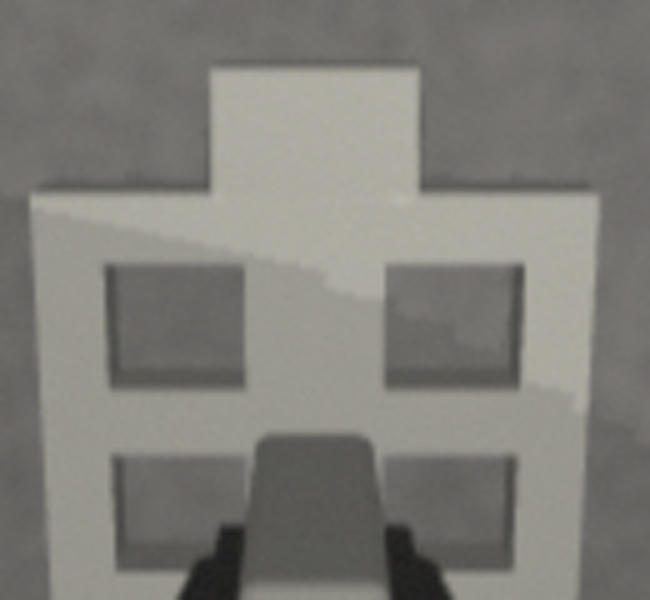

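View pics/w6c.png

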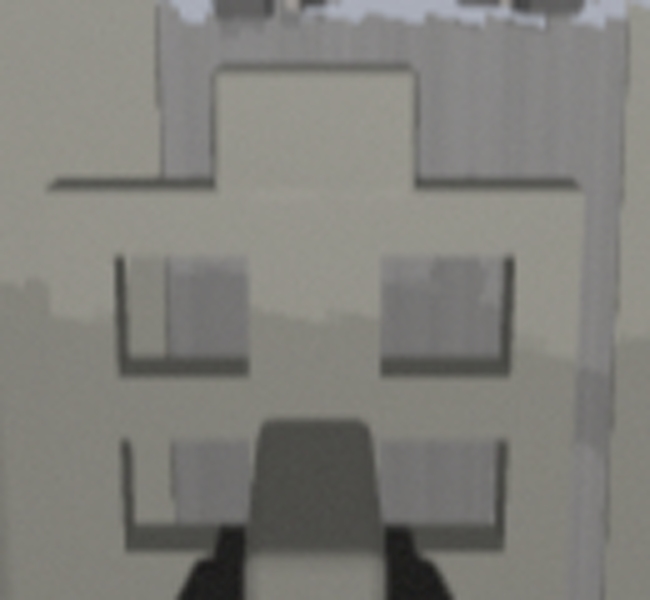

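>>> arm_command(
  deltas=[
    [[1,0,0,0.1,0],[1,0,0,0.3,0],[1,0,0,0.38,0],[1,0,0,0.38,0],[1,0,0,0.38,0],[1,0,0,0.3,0],[1,0,0,0,0],[1,0,0,0,0],[1,0,0,0,0],[1,0,0,0,0]],
  ],
)

```text
t: 18.22
eef_pos: [544.0, -99.9, 200.8]
tcp_rot: [-3.136, 0.017, 1.79]
ft_force: [-0.1, -0.5, -2.8]
opening: 0.146
```

>>> arm_command(
  deltas=[
    [[1,0,0.2,0,0],[1,0,0.38,0,0],[1,0,0.38,0,0],[1,0,0.38,0,0],[1,0,0.38,0,0],[1,0,0.38,0,0],[1,0,0.38,0,0],[1,0,0.1,0,0],[1,0,0,0,0],[1,0,0,0,0],[1,0,0,0,0]],
  ],
)

```text
t: 19.13
eef_pos: [536.7, 166.9, 182.7]
tcp_rot: [-3.106, 0.013, 1.786]
ft_force: [-0.2, 0.3, -2.6]
opening: 0.146
```

>>> arm_command(
  deltas=[
    [[1,0,0,0.3,0],[1,0,0,0.3,0],[1,0,0,0,0],[1,0,0,0,0]],
  ],
)

```text
t: 19.47
eef_pos: [536.2, 160.7, 241.7]
tcp_rot: [-3.099, 0.014, 1.78]
ft_force: [0.8, -0.5, -2.1]
opening: 0.147
```

>>> arm_command(
  deltas=[
    [[1,0,0,-0.1,0],[1,0,0,-0.1,0],[1,0,0,-0.1,0],[1,0,0,-0.1,0],[1,0,0,-0.1,0],[1,0,0,0,0],[1,0,0,0,0]],
  ],
)

```text
t: 20.05
eef_pos: [533.2, 155.6, 178.7]
tcp_rot: [-3.088, 0.014, 1.774]
ft_force: [0.0, -0.4, -1.3]
opening: 0.147
```

```bash
python3 -c "
from cell import env
import numpy as np
s=env.state()
for k,v in s.items(): print(k,np.round(v,4))"
```

```text
t 20.05
joints [ 0.1725  0.4534  1.7379 -0.0181  1.0034 -0.0207]
qvel [-0.0088  0.0338  0.0341 -0.0015 -0.026   0.0001]
tau [ 2.89000e-02 -5.63476e+01 -2.30037e+01  2.12000e-02  1.59800e-01
 -2.50000e-03]
eef_pos [533.1668 155.5637 178.7437]
tcp_rot [-3.0882  0.0137  1.7745]
ft_force [ 0.0372 -0.364  -1.2931]
moment [-0.0511 -0.0271 -0.006 ]
opening 0.1473
```

>>> arm_command(
  deltas=[
    [[1,0,0,0,0],[1,0,0,0,0],[1,0,0,0,0],[1,0,0,0,0],[1,0,0,0,0],[1,0,0,0,0],[1,0,0,0,0],[1,0,0,0,0],[1,0,0,0,0],[1,0,0,0,0]],
  ],
)

```text
t: 20.88
eef_pos: [533.3, 155.4, 179.1]
tcp_rot: [-3.089, 0.014, 1.774]
ft_force: [0.1, 0.3, -2.9]
opening: 0.151
```

```bash
python3 -c "
from cell import env
import numpy as np
s=env.state()
for k,v in s.items(): print(k,np.round(v,4))"
```

```text
t 20.8833
joints [ 0.1721  0.4528  1.7378 -0.0182  1.0031 -0.0209]
qvel [ 0.     -0.0022  0.0001 -0.0006 -0.0006 -0.0015]
tau [-1.00000e-04 -5.71101e+01 -2.36855e+01  2.42000e-02  2.25000e-01
 -5.10000e-03]
eef_pos [533.3488 155.3572 179.0711]
tcp_rot [-3.0891  0.0137  1.7744]
ft_force [ 0.0618  0.3252 -2.8584]
moment [-0.097   0.0226 -0.0372]
opening 0.1509
```

>>> arm_command(
  deltas=[
    [[1,0,-0.38,0,0],[1,0,-0.38,0,0],[1,0,-0.38,0,0],[1,0,-0.38,0,0],[1,0,0,0,0],[1,0,0,0,0],[1,0,0,0,0]],
  ],
)

```text
t: 21.47
eef_pos: [533.0, -1.7, 179.3]
tcp_rot: [-3.091, 0.014, 1.777]
ft_force: [0.6, -0.2, -3.0]
opening: 0.151
```

>>> arm_command(
  deltas=[
    [[1,0,0.38,0,0],[1,0,0,0,0],[1,0,0,0,0],[1,0,0,0,0]],
  ],
)

```text
t: 21.8
eef_pos: [533.1, 40.7, 179.3]
tcp_rot: [-3.091, 0.013, 1.78]
ft_force: [0.4, 0.6, -2.5]
opening: 0.146
```

>>> arm_command(
  deltas=[
    [[1,0,0.38,0,0],[1,0,0,0,0],[1,0,0,0,0],[1,0,0,0,0]],
  ],
)

```text
t: 22.13
eef_pos: [533.0, 81.6, 179.3]
tcp_rot: [-3.092, 0.013, 1.783]
ft_force: [-0.2, -0.5, -2.2]
opening: 0.148
```

>>> arm_command(
  deltas=[
    [[1,0.06,0.35,0,0],[1,0,0,0,0],[1,0,0,0,0],[1,0.06,0.35,0,0],[1,0,0,0,0],[1,0,0,0,0],[1,0.05,0.3,0,0],[1,0,0,0,0],[1,0,0,0,0],[1,0,0,0,0]],
  ],
)

```text
t: 22.97
eef_pos: [551.0, 178.0, 179.1]
tcp_rot: [-3.091, 0.014, 1.777]
ft_force: [-0.1, -0.6, -1.6]
opening: 0.149
```

```bash
python3 -c "
from h import *
s,c=snap('w8');cv2.imwrite('pics/w8c.png',cv2.resize(c['frame'][70:240,170:340,::-1],(600,600),interpolation=cv2.INTER_CUBIC))
s,d=snap('sd8','side');s,e=snap('sc8','scene')
a=cv2.resize(d['frame'][130:210,220:300,::-1],(400,400),interpolation=cv2.INTER_CUBIC)
b=cv2.resize(e['frame'][170:270,265:365,::-1],(400,400),interpolation=cv2.INTER_CUBIC)
cv2.imwrite('pics/f8.png',np.hstack([a,b]))"
```

```text
{'t': np.float64(22.967), 'eef_pos': array([550.951, 177.98 , 179.061]), 'tcp_rot': array([-3.091,  0.014,  1.777]), 'ft_force': array([-0.097, -0.564, -1.625]), 'opening': np.float64(0.149), 'joints': array([ 0.205,  0.484,  1.681, -0.016,  1.028,  0.007]), 'qvel': array([-0.017, -0.002,  0.011, -0.01 ,  0.   , -0.013])}
{'t': np.float64(23.017), 'eef_pos': array([550.877, 177.704, 179.042]), 'tcp_rot': array([-3.09 ,  0.014,  1.777]), 'ft_force': array([-0.531, -0.629, -2.706]), 'opening': np.float64(0.146), 'joints': array([ 0.205,  0.484,  1.681, -0.016,  1.028,  0.007]), 'qvel': array([-0.002, -0.002,  0.002,  0.   ,  0.   ,  0.004])}
{'t': np.float64(23.067), 'eef_pos': array([550.923, 177.688, 179.085]), 'tcp_rot': array([-3.09 ,  0.014,  1.777]), 'ft_force': array([-0.375, -0.395, -2.165]), 'opening': np.float64(0.147), 'joints': array([ 0.204,  0.484,  1.681, -0.016,  1.028,  0.008]), 'qvel': array([ 0.003, -0.002, -0.   ,  0.   , -0.001,  0.004])}
```

View pics/w8c.png

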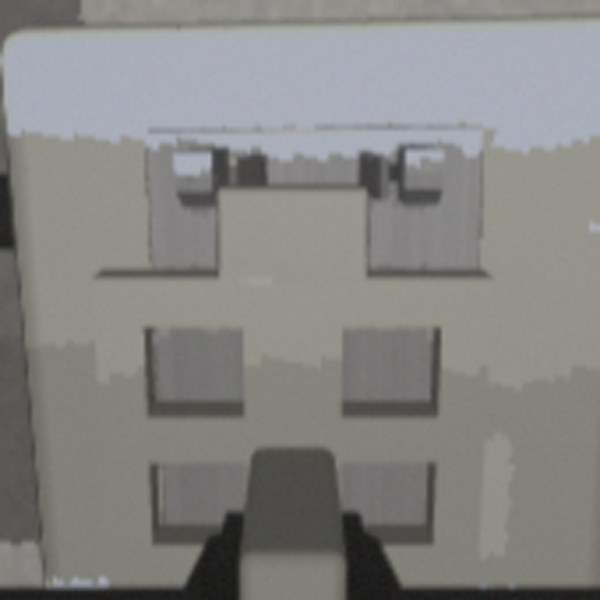

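View pics/f8.png

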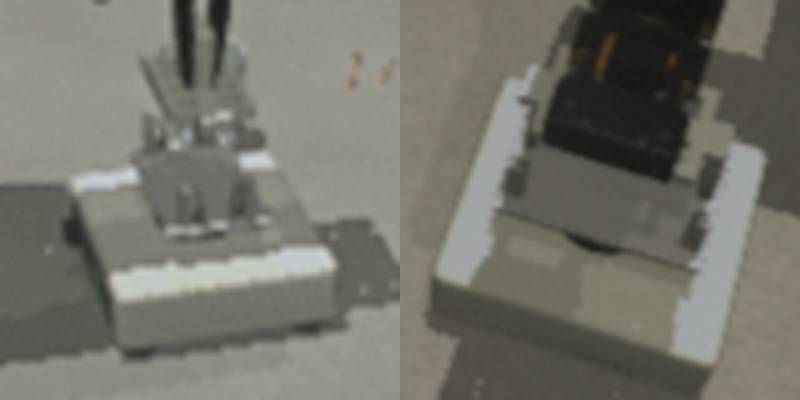

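```bash
cat > m.py <<'E'
from h import *;import pickle
from scipy.optimize import brentq
def tl(c,u,v,z):
    T=c["tool_from_camera"];d=T[:3,:3]@[(u-c["cx"])/c["fx"],(v-c["cy"])/c["fy"],1];o=T[:3,3];return o+d*(z-o[2])/d[2]
E
python3 - <<'E'
from m import *
for t,(l,r),w in(("w5",((190+50/5,110+188/5),(190+584/5,110+189/5)),63.6),("w7",((190+31/5,110+195/5),(190+600/5,110+195/5)),63.6),("w8",((170+98/3.53,70+275/3.53),(170+488/3.53,70+275/3.53)),63.6)):
    s,c=pickle.load(open(t+".pkl","rb"))
    z=brentq(lambda z:np.linalg.norm(tl(c,*l,z)-tl(c,*r,z))-w,-30,30);print(t,"plate top tool z",z,tl(c,*l,z),tl(c,*r,z))
s,c=pickle.load(open("w8.pkl","rb"));k=600/170
Rt=Ro.from_euler("xyz",s["tcp_rot"]).as_matrix()
g=lambda u,v,z:onz(c,(170+u/k,70+v/k),z,s)
L=g(193.5,172,122);R=g(421.5,168,122);print("posts",L,R,np.linalg.norm(L-R),"mid",(L+R)/2)
for q in ((212,190),(175,152),(403,190),(440,147)):print(g(*q,122))
print("tool z dir",Rt[:,2],"x",Rt[:,0],"y",Rt[:,1])
ca,cb=g(148,130,90),g(495,127,90);print("carrier far edge",ca,cb,(ca+cb)/2,np.degrees(np.arctan2(*(cb-ca)[1::-1]))+90)
E
```

```text
w5 plate top tool z 9.582441463088603 [ 50.97259976 -31.82724145   9.58244146] [50.90208035 31.77271945  9.58244146]
w7 plate top tool z -1.624011411724073 [ 51.53017535 -32.05889322  -1.62401141] [51.57970589 31.54108749 -1.62401141]
w8 plate top tool z 3.614256386297491 [ 51.44019455 -32.08075482   3.61425639] [51.49034756 31.51922541  3.61425639]
posts [514.26043519 236.77177886 122.        ] [560.3187692  247.37147636 122.        ] 47.262286429302335 mid [537.2896022  242.07162761 122.        ]
[518.72902888 233.96830895 122.        ]
[509.7543089  239.95122632 122.        ]
[557.64386201 242.26430046 122.        ]
[563.00769397 252.22105353 122.        ]
tool z dir [-0.04716949 -0.02387281 -0.99860159] x [-0.20509613  0.97864583 -0.01370791] y [ 0.97760453  0.20416273 -0.05105844]
carrier far edge [497.84276485 241.5171043   90.        ] [577.13718467 258.87946675  90.        ] [537.48997476 250.19828553  90.        ] 102.35060823279743
```

>>> arm_command(
  deltas=[
    [[1,0.01,0.06,0,0.016],[1,0,0,0,0],[1,0,0,-0.12,0],[1,0,0,0,0],[1,0,0,-0.12,0],[1,0,0,0,0],[1,0,0,0,0]],
  ],
)

```text
t: 23.7
eef_pos: [552.7, 183.0, 156.3]
tcp_rot: [-3.092, 0.014, 1.789]
ft_force: [-0.4, 0.9, -1.8]
opening: 0.145
```

>>> arm_command(
  deltas=[
    [[1,-0.01,0.007,-0.1,0],[1,0,0,0,0],[1,0,0,0,0],[1,0,0,0,0]],
  ],
)

```text
t: 24.03
eef_pos: [552.0, 183.8, 146.9]
tcp_rot: [-3.093, 0.014, 1.79]
ft_force: [0.3, 0.4, -1.2]
opening: 0.146
```

```bash
python3 -c "
from h import *
s,c=snap('w9');cv2.imwrite('pics/w9c.png',cv2.resize(c['frame'][90:190,190:310,::-1],(720,600),interpolation=cv2.INTER_CUBIC))
s,d=snap('sd9','side')
a=cv2.resize(d['frame'][130:210,220:300,::-1],(600,600),interpolation=cv2.INTER_CUBIC)
cv2.imwrite('pics/f9.png',a)"
```

```text
{'t': np.float64(24.033), 'eef_pos': array([551.975, 183.842, 146.94 ]), 'tcp_rot': array([-3.093,  0.014,  1.79 ]), 'ft_force': array([ 0.347,  0.418, -1.199]), 'opening': np.float64(0.146), 'joints': array([ 0.215,  0.524,  1.708, -0.017,  0.958,  0.006]), 'qvel': array([ 0.001, -0.004, -0.008, -0.   ,  0.004, -0.   ])}
{'t': np.float64(24.083), 'eef_pos': array([552.091, 183.873, 147.086]), 'tcp_rot': array([-3.094,  0.014,  1.789]), 'ft_force': array([-0.802,  0.01 , -2.459]), 'opening': np.float64(0.145), 'joints': array([ 0.215,  0.524,  1.708, -0.017,  0.958,  0.006]), 'qvel': array([ 0.   , -0.002, -0.002, -0.002, -0.001,  0.001])}
```

View pics/w9c.png

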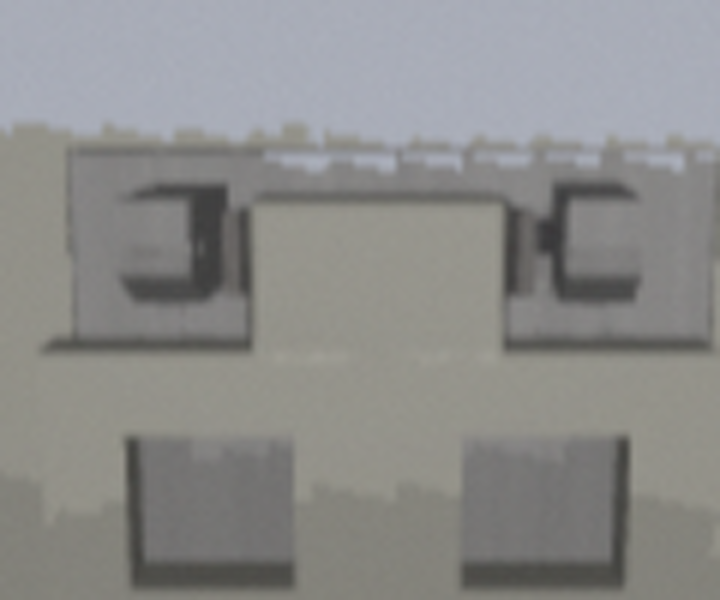

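View pics/f9.png

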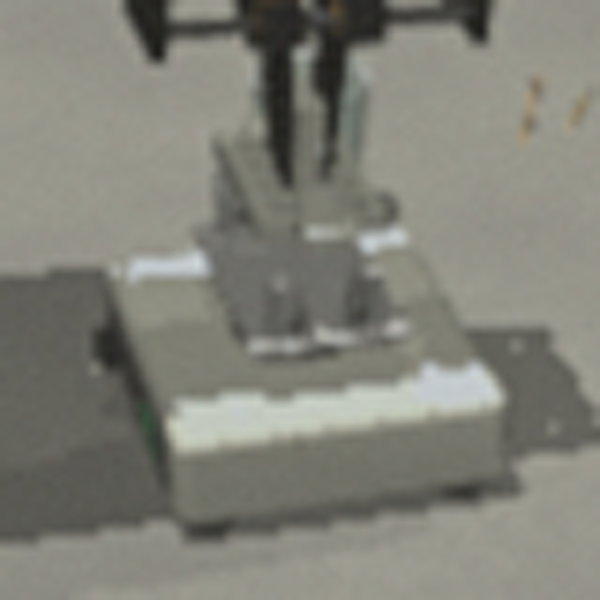

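```bash
python3 - <<'E'
from m import *
s,c=pickle.load(open("w9.pkl","rb"))
Rt=Ro.from_euler("xyz",s["tcp_rot"]).as_matrix()
g=lambda u,v,z:onz(c,(190+u/6,90+v/6),z,s)
q=lambda u,v,z:tl(c,190+u/6,90+v/6,z)
z=brentq(lambda z:np.linalg.norm(q(252,203,z)-q(505,203,z))-23.9,-20,30);print("ear-derived top z",z,q(252,203,z),q(505,203,z))
z2=brentq(lambda z:np.linalg.norm(q(46,350,z)-q(711,350,z))-63.7,-20,30);print("corner-derived",z2,q(46,350,z2),q(711,350,z2))
for zz in(120,122):
  L=g(157.5,242,zz);R=g(602,241,zz);print("post mid",zz,(L+R)/2,np.linalg.norm(L-R))
A=np.array([-.2164,.9763]);B=np.array([A[1],-A[0]])
for nm,p in(("Lfar",(157,185)),("Lnear",(157,300)),("Rfar",(602,185)),("Rnear",(602,300)),("Lin",(190,240)),("Rin",(568,240))):
    P=g(*p,121);print(nm,P,"along y",(P[:2]-[550.6,184.3])@A,"x",(P[:2]-[550.6,184.3])@B)
e=s["eef_pos"]+Rt@np.array([1.0,-.3,z2+10]);print("base",e)
for zz in(z,z2):
  E=s["eef_pos"]+Rt@((q(252,203,zz)+q(505,203,zz))/2);print("ear end",E,(E[:2]-[550.6,184.3])@A,(E[:2]-[550.6,184.3])@B)
ca,cb=g(68,150,90),g(715,150,90);print("far edge",ca,cb,[(p[:2]-[550.6,184.3])@A for p in(ca,cb)])
E
```

```text
ear-derived top z 4.539053643983035 [ 64.97551498 -12.19806183   4.53905364] [64.99360345 11.70193133  4.53905364]
corner-derived 3.269678101954156 [ 51.24638803 -32.08480729   3.2696781 ] [51.29660021 31.61517292  3.2696781 ]
post mid 120 [537.63306037 241.55588287 120.        ] 47.51637612734064
post mid 122 [537.68636947 241.74690284 122.        ] 47.02964557502447
Lfar [513.47175988 242.21315537 121.        ] along y 64.5751647550237 x -23.715894010225313
Lnear [515.70268889 230.30015323 121.        ] along y 52.46172772193273 x -24.11581167413882
Rfar [559.25011891 252.52516174 121.        ] along y 64.73633967158841 x 23.209036093095698
Rnear [562.25247106 240.93312045 121.        ] along y 52.769320759897816 x 23.631714756642577
Lin [517.9885485  237.35206505 121.        ] along y 58.85184920995302 x -20.358093225637145
Rin [557.18576135 246.24032467 121.        ] along y 59.0471802134555 x 19.833565068091772
base [550.88120014 184.43498136 133.68741104]
ear end [537.43397497 247.10981721 141.51603832] 64.17035236027091 0.7380542035777016
ear end [537.47337889 247.20530674 142.78298136] 64.25505177835953 0.7971881844444558
far edge [497.30310711 241.0487346   90.        ] [574.05118592 258.26481768  90.        ] [np.float64(66.9372372134912), np.float64(67.13701486974762)]
```

>>> arm_command(
  deltas=[
    [[1,-0.006,0.003,-0.08,0],[1,0,0,0,0],[1,0,0,-0.03,0],[1,0,0,0,0]],
  ],
)

```text
t: 24.47
eef_pos: [551.6, 184.2, 135.4]
tcp_rot: [-3.095, 0.014, 1.789]
ft_force: [-0.1, -0.2, -2.0]
opening: 0.143
```

>>> arm_command(
  deltas=[
    [[1,0,0,-0.03,0],[1,0,0,-0.02,0]],
  ],
)

```text
t: 24.63
eef_pos: [551.7, 184.3, 130.2]
tcp_rot: [-3.095, 0.014, 1.789]
ft_force: [0.5, -0.6, -3.1]
opening: 0.15
```

>>> arm_command(
  deltas=[
    [[1,0,0,-0.03,0]],
  ],
)

```text
t: 24.72
eef_pos: [551.8, 184.3, 127.1]
tcp_rot: [-3.095, 0.014, 1.789]
ft_force: [0.7, -0.7, -1.9]
opening: 0.149
```

>>> arm_command(
  deltas=[
    [[1,0,0,-0.03,0]],
  ],
)

```text
t: 24.8
eef_pos: [551.8, 184.3, 123.8]
tcp_rot: [-3.095, 0.014, 1.789]
ft_force: [-0.3, -0.1, -1.8]
opening: 0.147
```

>>> arm_command(
  deltas=[
    [[1,0,0,-0.03,0]],
  ],
)

```text
t: 24.88
eef_pos: [551.8, 184.3, 120.5]
tcp_rot: [-3.095, 0.014, 1.789]
ft_force: [0.4, -0.0, -1.7]
opening: 0.147
```

>>> arm_command(
  deltas=[
    [[1,0,0,-0.03,0]],
  ],
)

```text
t: 24.97
eef_pos: [551.5, 184.1, 117.2]
tcp_rot: [-3.094, 0.014, 1.79]
ft_force: [-4.1, -2.4, 3.1]
opening: 0.146
```

>>> arm_command(
  deltas=[
    [[1,0,0,-0.03,0]],
  ],
)

```text
t: 25.05
eef_pos: [551.3, 184.1, 114.1]
tcp_rot: [-3.094, 0.014, 1.79]
ft_force: [-2.5, -0.4, 5.5]
opening: 0.147
```

>>> arm_command(
  deltas=[
    [[1,-0.003,0,-0.03,0]],
  ],
)

```text
t: 25.13
eef_pos: [551.2, 184.1, 111.3]
tcp_rot: [-3.095, 0.014, 1.79]
ft_force: [-1.5, -0.3, 7.5]
opening: 0.147
```

>>> arm_command(
  deltas=[
    [[1,0,0,-0.03,0]],
  ],
)

```text
t: 25.22
eef_pos: [551.4, 184.1, 108.6]
tcp_rot: [-3.095, 0.015, 1.791]
ft_force: [-1.8, 0.4, 9.3]
opening: 0.147
```

>>> arm_command(
  deltas=[
    [[1,0,0,-0.03,0]],
  ],
)

```text
t: 25.3
eef_pos: [551.5, 184.1, 106.2]
tcp_rot: [-3.096, 0.015, 1.791]
ft_force: [-4.1, -1.1, 12.1]
opening: 0.144
```

>>> arm_command(
  deltas=[
    [[1,0,0,-0.03,0]],
  ],
)

```text
t: 25.38
eef_pos: [551.8, 184.2, 103.9]
tcp_rot: [-3.097, 0.015, 1.791]
ft_force: [-3.2, -0.0, 8.9]
opening: 0.147
```

>>> arm_command(
  deltas=[
    [[1,0,0,-0.03,0]],
  ],
)

```text
t: 25.47
eef_pos: [552.0, 184.2, 101.5]
tcp_rot: [-3.098, 0.015, 1.791]
ft_force: [-3.1, -1.0, 7.5]
opening: 0.148
```

>>> arm_command(
  deltas=[
    [[1,0,0,-0.03,0]],
  ],
)

```text
t: 25.55
eef_pos: [552.0, 184.3, 99.1]
tcp_rot: [-3.099, 0.015, 1.791]
ft_force: [-4.2, -1.3, 9.6]
opening: 0.148
```

>>> arm_command(
  deltas=[
    [[1,0,0,-0.02,0]],
  ],
)

```text
t: 25.63
eef_pos: [552.0, 184.2, 97.6]
tcp_rot: [-3.1, 0.015, 1.791]
ft_force: [-4.7, -0.9, 9.9]
opening: 0.146
```

>>> arm_command(
  deltas=[
    [[1,-0.008,0,-0.03,0]],
  ],
)

```text
t: 25.72
eef_pos: [551.6, 184.2, 95.4]
tcp_rot: [-3.101, 0.015, 1.791]
ft_force: [-1.8, -2.5, 10.6]
opening: 0.147
```

>>> arm_command(
  deltas=[
    [[1,0,0,-0.025,0]],
  ],
)

```text
t: 25.8
eef_pos: [551.8, 184.2, 93.6]
tcp_rot: [-3.102, 0.015, 1.791]
ft_force: [-8.1, 0.9, 10.4]
opening: 0.148
```

```bash
python3 -c "
from h import *
s,c=snap('w10');cv2.imwrite('pics/w10c.png',cv2.resize(c['frame'][90:190,190:310,::-1],(720,600),interpolation=cv2.INTER_CUBIC))"
```

```text
{'t': np.float64(25.8), 'eef_pos': array([551.849, 184.235,  93.623]), 'tcp_rot': array([-3.102,  0.015,  1.791]), 'ft_force': array([-8.135,  0.858, 10.394]), 'opening': np.float64(0.148), 'joints': array([ 0.216,  0.59 ,  1.758, -0.021,  0.833,  0.01 ]), 'qvel': array([ 0.002,  0.025,  0.018, -0.001, -0.048,  0.003])}
```

View pics/w10c.png

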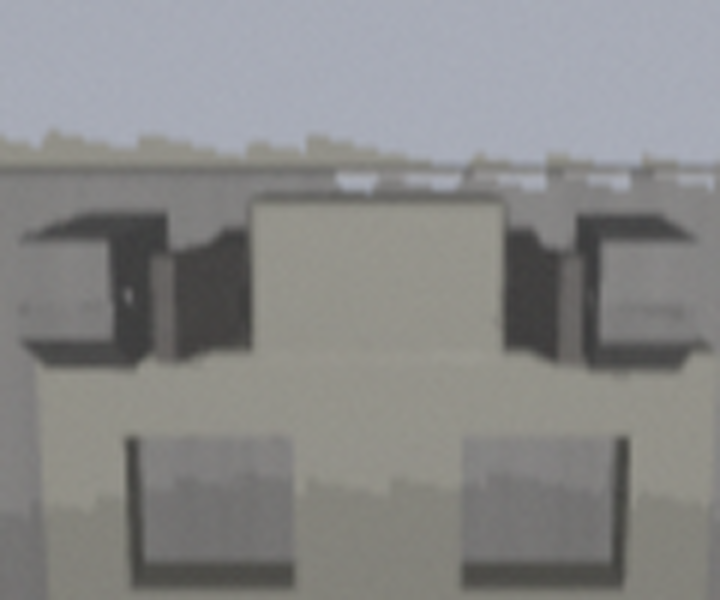

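```bash
python3 - <<'E'
from m import *
s,c=pickle.load(open("w10.pkl","rb"))
q=lambda u,v,z:tl(c,190+u/6,90+v/6,z)
# inner top edges 40.2 apart (w9: Lin/Rin)
for l,r,w in(((112,290),(599,290),40.15),((65,290),(645,290),47.2)):
    z=brentq(lambda z:np.linalg.norm(q(*l,z)-q(*r,z))-w,-60,60);P=(q(*l,z)+q(*r,z))/2;print("post top tool z",z,P)
for z in(3.3,4.5):print(q(252,203,z),q(505,203,z))
E
```

```text
post top tool z -19.508938269248162 [ 59.23703203  -2.1778999  -19.50893827]
post top tool z -21.445520421846595 [ 59.42992689  -2.19765165 -21.44552042]
[ 65.04390234 -12.119591     3.3       ] [65.06182418 11.6109168   3.3       ]
[ 64.98045097 -12.20011442   4.5       ] [64.99849725 11.69515962  4.5       ]
```

>>> arm_command(
  deltas=[
    [[1,-0.01,0,-0.025,0]],
  ],
)

```text
t: 25.93
eef_pos: [551.7, 184.3, 91.9]
tcp_rot: [-3.105, 0.016, 1.792]
ft_force: [-0.2, -2.8, 11.4]
opening: 0.145
```

>>> arm_command(
  deltas=[
    [[1,0,0,-0.025,0]],
  ],
)

```text
t: 26.02
eef_pos: [551.8, 184.3, 90.3]
tcp_rot: [-3.106, 0.016, 1.792]
ft_force: [-8.0, -1.2, 12.8]
opening: 0.144
```

>>> arm_command(
  deltas=[
    [[1,-0.01,0,-0.025,0]],
  ],
)

```text
t: 26.1
eef_pos: [551.7, 184.2, 88.9]
tcp_rot: [-3.109, 0.017, 1.792]
ft_force: [-0.3, -3.2, 13.8]
opening: 0.145
```

>>> arm_command(
  deltas=[
    [[1,0,0,-0.02,0]],
  ],
)

```text
t: 26.18
eef_pos: [551.8, 184.2, 87.9]
tcp_rot: [-3.11, 0.017, 1.792]
ft_force: [-8.7, -2.0, 14.5]
opening: 0.147
```

>>> arm_command(
  deltas=[
    [[1,0,0,0.03,0],[1,0,0,0.03,0],[1,0,0,0.03,0]],
  ],
)

```text
t: 26.43
eef_pos: [551.7, 184.2, 98.7]
tcp_rot: [-3.111, 0.017, 1.792]
ft_force: [-2.7, -0.9, 3.2]
opening: 0.144
```

>>> arm_command(
  deltas=[
    [[0.6,0,0,0.0,0],[0.6,0,0,0.0,0],[0.6,0,0,0,0],[0.6,0,0,0,0],[0.6,0,0,0,0],[0.6,0,0,0,0],[0.6,0,0,0.1,0],[0.6,0,0,0.2,0],[0.6,0,0,0.2,0],[0.6,0,0,0,0],[0.6,0,0,0,0]],
  ],
)

```text
t: 27.35
eef_pos: [552.3, 184.4, 151.6]
tcp_rot: [-3.112, 0.017, 1.792]
ft_force: [-0.0, -0.2, -0.4]
opening: 0.394
```

```bash
python3 -c "
from h import *
s,c=snap('w11');cv2.imwrite('pics/w11c.png',cv2.resize(c['frame'][90:270,150:366,::-1],(720,600),interpolation=cv2.INTER_CUBIC))
s,d=snap('sd11','side')
a=cv2.resize(d['frame'][130:210,220:300,::-1],(600,600),interpolation=cv2.INTER_CUBIC)
cv2.imwrite('pics/f11.png',a)"
```

```text
{'t': np.float64(27.35), 'eef_pos': array([552.304, 184.423, 151.571]), 'tcp_rot': array([-3.112,  0.017,  1.792]), 'ft_force': array([-0.012, -0.205, -0.378]), 'opening': np.float64(0.394), 'joints': array([ 0.217,  0.512,  1.715, -0.021,  0.944,  0.009]), 'qvel': array([ 0.001, -0.028, -0.021,  0.002,  0.027, -0.002])}
{'t': np.float64(27.4), 'eef_pos': array([552.487, 184.488, 151.642]), 'tcp_rot': array([-3.113,  0.017,  1.792]), 'ft_force': array([ 0.236, -0.803,  0.998]), 'opening': np.float64(0.401), 'joints': array([ 0.217,  0.512,  1.714, -0.021,  0.944,  0.009]), 'qvel': array([ 0.   ,  0.015,  0.009, -0.   , -0.014,  0.002])}
```

View pics/w11c.png

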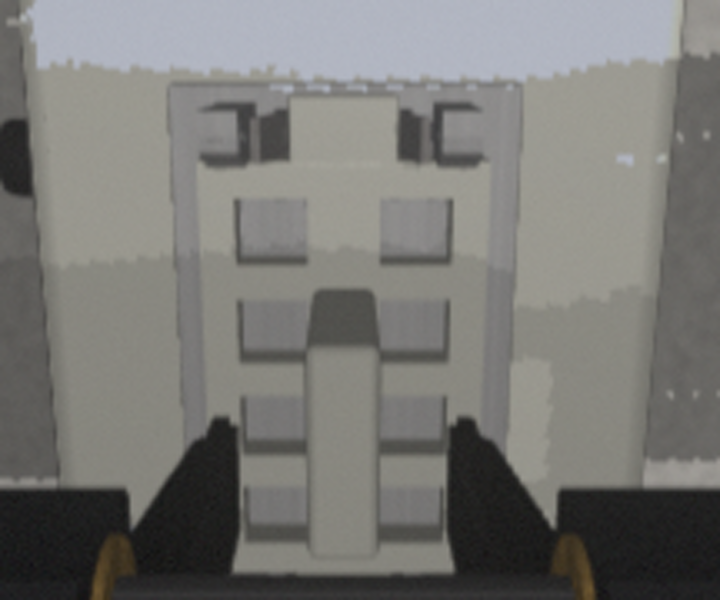

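View pics/f11.png

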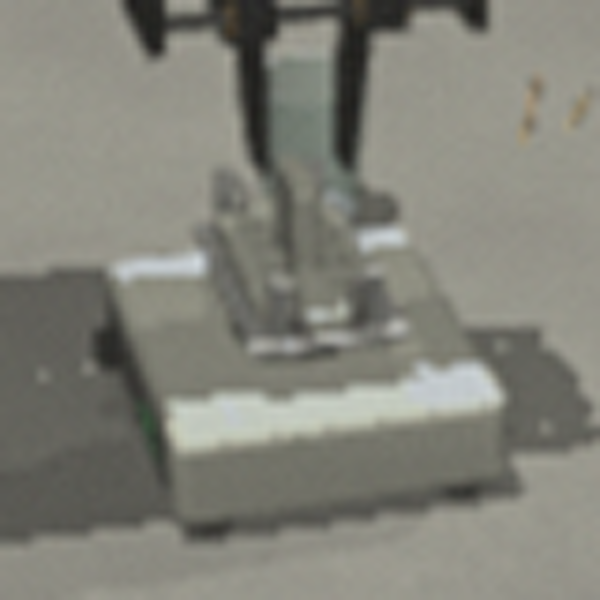

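```bash
python3 - <<'E'
from m import *
s,c=pickle.load(open("w11.pkl","rb"))
im=c["frame"][:,:,::-1]
a=cv2.resize(im[150:260,225:285],(420,770),interpolation=cv2.INTER_CUBIC)
b=cv2.resize(im[100:165,195:310],(690,390),interpolation=cv2.INTER_CUBIC)
cv2.imwrite("pics/w11f.png",a[:600]);cv2.imwrite("pics/w11e.png",b)
s3,c3=pickle.load(open("w3.pkl","rb"))
cv2.imwrite("pics/w3f.png",cv2.resize(c3["frame"][70:150,230:275,::-1],(315,560),interpolation=cv2.INTER_CUBIC))
E
```

```text
(no output)
```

View pics/w11f.png

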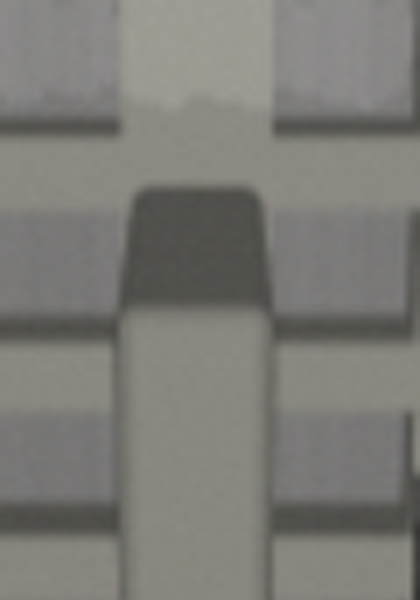

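View pics/w11e.png

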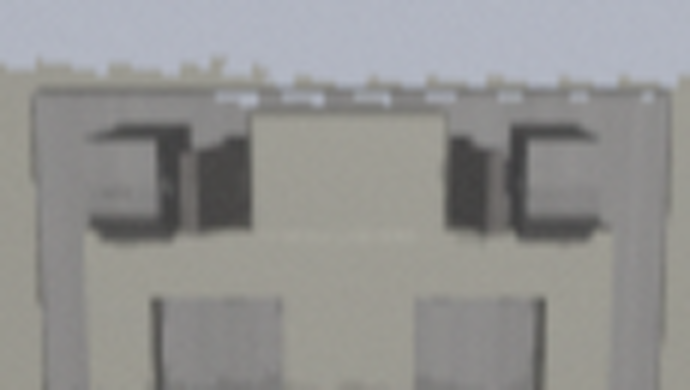

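```bash
python3 - <<'E'
from m import *
s,c=pickle.load(open("w11.pkl","rb"))
A=np.array([-.2164,.9763]);B=np.array([A[1],-A[0]]);S=np.array([550.6,184.3])
def w(u,v,z): P=onz(c,(225+u/7,150+v/7),z,s)[:2]-S; return np.round([P@B,P@A],2)
def e(u,v,z): P=onz(c,(195+u/6,100+v/6),z,s)[:2]-S; return np.round([P@B,P@A],2)
print("fin base/top (x,y rel seat)",w(198,192,100),w(196,306,145))
print("fin L/R base",w(134.5,192,100),w(261.5,192,100),"top",w(120,306,145),w(272,306,145))
print("posts",e(157,180,121),e(526,178,121),"ear",e(252,113,100),e(446,113,100),"corners",e(88,238,100),e(612,234,100))
print("posts y far/near",e(125,128,121),e(125,238,121),e(560,128,121),e(560,238,121))
print("carrier edge",e(38,92,90),e(668,90,90), e(44,300,90),e(662,300,90))
# height of plate left/right from local scale: distance between window edges
E
```

```text
fin base/top (x,y rel seat) [ 0.14 21.9 ] [ 1.19 22.92]
fin L/R base [-6.7  21.82] [ 6.97 21.97] top [-5.42 22.84] [ 7.8 23. ]
posts [-20.43  58.86] [19.68 59.3 ] ear [-11.65  64.9 ] [11.42 65.  ] corners [-31.82  49.97] [31.68 50.86]
posts y far/near [-23.75  64.39] [-24.13  52.55] [23.16 64.61] [23.58 52.86]
carrier edge [-39.13  66.79] [38.95 67.35] [-39.52  40.79] [39.56 41.38]
```

View pics/w3f.png

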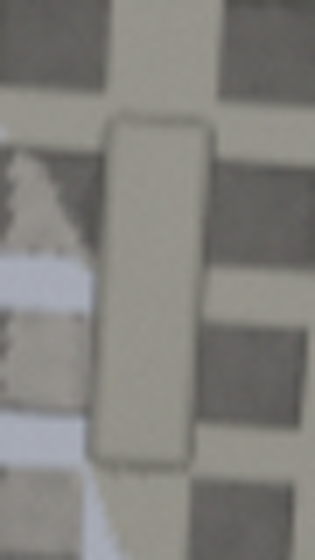

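>>> arm_command(
  deltas=[
    [[0.26,0,0,0.2,0],[0.26,0,0,0.2,0],[0.26,0.08,-0.34,0,0],[0.26,0.08,-0.34,0,0],[0.26,0,0,0,0],[0.26,0,0,0,0],[0.26,0,0,0,0],[0.26,0,0,0,0]],
  ],
)

```text
t: 28.12
eef_pos: [565.7, 114.8, 185.9]
tcp_rot: [-3.1, 0.016, 1.794]
ft_force: [0.5, 0.2, -0.6]
opening: 0.741
```

```bash
python3 -c "
from h import *
s,c=snap('w12');cv2.imwrite('pics/w12c.png',cv2.resize(c['frame'][40:200,200:310,::-1],(550,800),interpolation=cv2.INTER_CUBIC)[:600+200])
import pickle
i=cv2.resize(c['frame'][40:200,190:320,::-1],None,fx=3.75,fy=3.75,interpolation=cv2.INTER_CUBIC);cv2.imwrite('pics/w12c.png',i);print(i.shape)"
```

```text
{'t': np.float64(28.117), 'eef_pos': array([565.739, 114.788, 185.892]), 'tcp_rot': array([-3.1  ,  0.016,  1.794]), 'ft_force': array([ 0.528,  0.195, -0.623]), 'opening': np.float64(0.741), 'joints': array([ 0.096,  0.47 ,  1.685, -0.024,  1.026, -0.114]), 'qvel': array([ 0.006,  0.009,  0.008,  0.001, -0.003,  0.005])}
(600, 488, 3)
```

View pics/w12c.png

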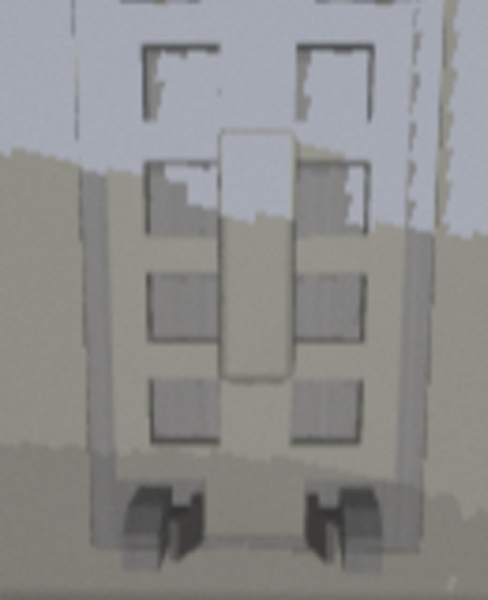

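```bash
python3 - <<'E'
from m import *
s,c=pickle.load(open("w12.pkl","rb"))
A=np.array([-.2164,.9763]);B=np.array([A[1],-A[0]]);S=np.array([550.6,184.3])
def w(u,v,z): P=onz(c,(190+u/3.75,40+v/3.75),z,s)[:2]-S; return np.array([P@B,P@A])
W=np.array([w(*p,100) for p in((142,44),(375,44),(150,443),(361,443))]);F=np.array([w(*p,145) for p in((220,131),(296,131),(219,381),(293,381))])
print(np.round(W,1),W.mean(0),np.round(F,1),F.mean(0),"tilt",(F.mean(0)-W.mean(0))/45)
i=c["frame"]
# same on w3 for reference (flat plate): window rect in w3 crop scale4 off(200,35)
s,c=pickle.load(open("w3.pkl","rb"))
A3=np.array([np.cos(np.radians(114.1)),np.sin(np.radians(114.1))]);B3=np.array([A3[1],-A3[0]])
def w3(u,v,z): P=onz(c,(200+u/4,35+v/4),z,s)[:2]; return np.array([P@B3,P@A3])
W=np.array([w3(*p,10) for p in((119,126),(311,136),(107,463),(287,470))]);F=np.array([w3(*p,55) for p in((182,206),(240,208),(172,404),(228,408))])
print("w3 tilt",(F.mean(0)-W.mean(0))/45)
E
```

```text
[[-24.2  43.2]
 [ 24.1  43.1]
 [-23.9 -40.8]
 [ 24.2 -40.2]] [0.07053136 1.35134412] [[ -5.5  22.6]
 [  7.8  22.6]
 [ -5.6 -20.8]
 [  8.1 -20.6]] [1.19318558 0.95932544] tilt [ 0.02494787 -0.00871153]
w3 tilt [-0.00199135  0.00018207]
```

>>> arm_command(
  deltas=[
    [[0.26,0,0.36,0,0],[0.26,0,0.36,0,0],[0.26,0,0,0,0],[0.26,0,0,0,0],[0.26,0,0,0,0]],
  ],
)

```text
t: 28.58
eef_pos: [564.1, 192.4, 184.4]
tcp_rot: [-3.098, 0.016, 1.796]
ft_force: [-0.8, -0.4, -0.1]
opening: 0.741
```

>>> arm_command(
  deltas=[
    [[0.26,0.01,-0.04,-0.2,0],[0.26,0,0,-0.25,0],[0.26,0,0,-0.2,0],[0.26,0,0,0,0],[0.26,0,0,0,0],[0.26,0,0,0,0]],
  ],
)

```text
t: 29.08
eef_pos: [565.2, 186.0, 119.0]
tcp_rot: [-3.099, 0.016, 1.796]
ft_force: [0.7, 0.5, 0.6]
opening: 0.738
```

```bash
python3 -c "
from h import *
s,c=snap('w13')"
```

```text
{'t': np.float64(29.083), 'eef_pos': array([565.163, 186.037, 119.014]), 'tcp_rot': array([-3.099,  0.016,  1.796]), 'ft_force': array([0.738, 0.459, 0.633]), 'opening': np.float64(0.738), 'joints': array([ 0.215,  0.573,  1.703, -0.021,  0.908,  0.003]), 'qvel': array([-0.007, -0.013, -0.011, -0.   ,  0.015, -0.002])}
```

View pics/w13.png

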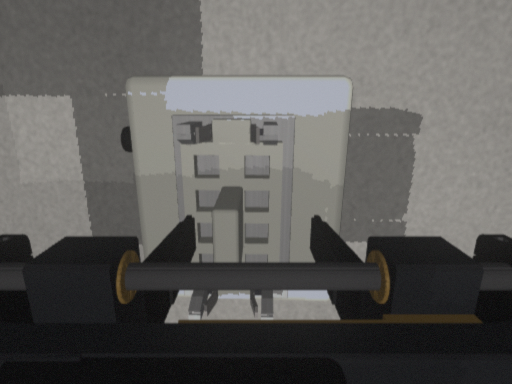

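>>> arm_command(
  deltas=[
    [[0.26,0,0,-0.12,0],[0.26,0,0,-0.04,0]],
  ],
)

```text
t: 29.3
eef_pos: [566.6, 186.1, 105.2]
tcp_rot: [-3.105, 0.016, 1.796]
ft_force: [-0.7, 0.8, -1.6]
opening: 0.738
```

>>> arm_command(
  deltas=[
    [[0.26,0,0,-0.03,0]],
  ],
)

```text
t: 29.38
eef_pos: [566.9, 186.1, 102.2]
tcp_rot: [-3.106, 0.016, 1.796]
ft_force: [-0.0, 0.3, 0.1]
opening: 0.74
```

>>> arm_command(
  deltas=[
    [[0.26,0,0,-0.03,0]],
  ],
)

```text
t: 29.47
eef_pos: [566.9, 186.1, 99.1]
tcp_rot: [-3.106, 0.016, 1.796]
ft_force: [-0.1, -0.4, 2.1]
opening: 0.738
```

>>> arm_command(
  deltas=[
    [[0.26,0,0,-0.03,0]],
  ],
)

```text
t: 29.55
eef_pos: [566.9, 186.1, 96.1]
tcp_rot: [-3.106, 0.016, 1.796]
ft_force: [-1.1, -0.5, 4.8]
opening: 0.743
```

>>> arm_command(
  deltas=[
    [[0.26,0,0,-0.03,0]],
  ],
)

```text
t: 29.63
eef_pos: [566.9, 186.1, 93.2]
tcp_rot: [-3.106, 0.016, 1.796]
ft_force: [-1.8, -0.4, 8.6]
opening: 0.74
```

>>> arm_command(
  deltas=[
    [[0.26,0,0,-0.03,0]],
  ],
)

```text
t: 29.72
eef_pos: [567.0, 186.2, 90.6]
tcp_rot: [-3.106, 0.016, 1.796]
ft_force: [-1.6, -1.9, 9.9]
opening: 0.743
```

>>> arm_command(
  deltas=[
    [[0.26,0,0,-0.03,0]],
  ],
)

```text
t: 29.8
eef_pos: [567.0, 186.2, 88.2]
tcp_rot: [-3.107, 0.016, 1.796]
ft_force: [-2.9, 0.0, 12.6]
opening: 0.74
```

>>> arm_command(
  deltas=[
    [[0.26,0,0,-0.02,0]],
  ],
)

```text
t: 29.88
eef_pos: [567.0, 186.2, 86.9]
tcp_rot: [-3.107, 0.017, 1.796]
ft_force: [-2.6, -1.9, 13.6]
opening: 0.74
```

Rise and look again.

>>> arm_command(
  deltas=[
    [[0.26,0,0,0.05,0],[0.26,0,0,0.1,0],[0.26,0,0,0.3,0],[0.26,0,0,0.3,0],[0.26,0,0,0.25,0],[0.26,0,-0.36,0,0],[0.26,0,-0.36,0,0],[0.26,0,0,0,0],[0.26,0,0,0,0],[0.26,0,0,0,0],[0.26,0,0,0,0]],
  ],
)

```text
t: 30.8
eef_pos: [567.1, 113.4, 193.3]
tcp_rot: [-3.111, 0.017, 1.799]
ft_force: [-0.2, 1.2, -0.7]
opening: 0.739
```

```bash
python3 -c "
from h import *
s,c=snap('w14')
i=cv2.resize(c['frame'][40:200,190:320,::-1],None,fx=3.75,fy=3.75,interpolation=cv2.INTER_CUBIC);cv2.imwrite('pics/w14c.png',i)"
```

```text
{'t': np.float64(30.8), 'eef_pos': array([567.109, 113.351, 193.286]), 'tcp_rot': array([-3.111,  0.017,  1.799]), 'ft_force': array([-0.245,  1.235, -0.67 ]), 'opening': np.float64(0.739), 'joints': array([ 0.093,  0.459,  1.681, -0.025,  1.03 , -0.122]), 'qvel': array([ 0.007,  0.002, -0.001,  0.001,  0.001,  0.007])}
```

View pics/w14c.png

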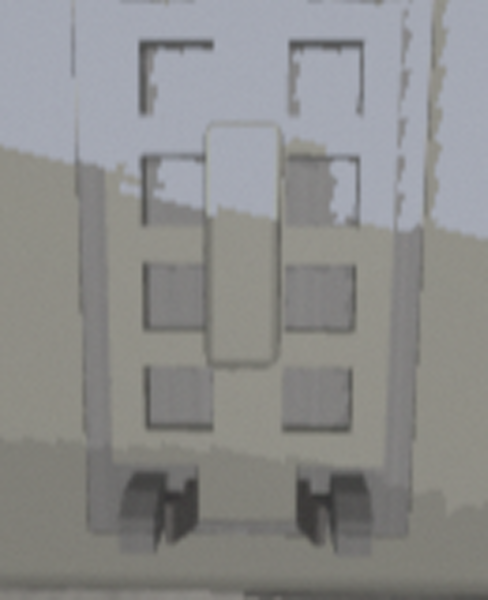

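```bash
python3 - <<'E'
from m import *
s,c=pickle.load(open("w14.pkl","rb"))
A=np.array([-.2164,.9763]);B=np.array([A[1],-A[0]]);S=np.array([550.4,184.8])
def w(u,v,z): P=onz(c,(190+u/3.75,40+v/3.75),z,s)[:2]-S; return np.array([P@B,P@A])
W=np.array([w(*p,100) for p in((139,40),(364,40),(146,431),(352,431))]);F=np.array([w(*p,145) for p in((207,122),(280,122),(207,366),(278,366))])
print(np.round(W,1),W.mean(0),np.round(F,1),F.mean(0),"tilt",(F.mean(0)-W.mean(0))/45)
C=np.array([w(*p,90) for p in((85,200),(418,230),(90,532),(408,532))]);print(np.round(C,1))
E
```

```text
[[-24.2  42.5]
 [ 23.8  42.8]
 [-23.7 -41.7]
 [ 24.5 -41. ]] [0.10657267 0.66295943] [[ -7.1  22.4]
 [  6.   22.5]
 [ -7.  -21.2]
 [  6.6 -21. ]] [-0.36196665  0.66005687] tilt [-1.04119848e-02 -6.45012648e-05]
[[-38.2  10.1]
 [ 38.6   4.2]
 [-39.1 -69.2]
 [ 40.1 -67.7]]
```

```bash
python3 -c "
from h import *
s,d=snap('sd15','side');s,e=snap('sc15','scene')
a=cv2.resize(d['frame'][120:220,200:340,::-1],(560,400),interpolation=cv2.INTER_CUBIC)
cv2.imwrite('pics/f15.png',a)
from cell import env
print(env.job_done())"
```

```text
{'t': np.float64(30.85), 'eef_pos': array([567.092, 113.567, 193.217]), 'tcp_rot': array([-3.111,  0.017,  1.799]), 'ft_force': array([-0.35 ,  0.117, -0.191]), 'opening': np.float64(0.741), 'joints': array([ 0.093,  0.459,  1.681, -0.025,  1.03 , -0.122]), 'qvel': array([ 0.005,  0.004, -0.   , -0.   ,  0.002, -0.003])}
{'t': np.float64(30.9), 'eef_pos': array([567.043, 113.65 , 193.139]), 'tcp_rot': array([-3.11 ,  0.017,  1.8  ]), 'ft_force': array([ 0.246, -0.842,  0.275]), 'opening': np.float64(0.74), 'joints': array([ 0.094,  0.459,  1.681, -0.025,  1.03 , -0.122]), 'qvel': array([ 0.003, -0.   ,  0.001, -0.   , -0.001, -0.002])}
the job is handed in; nothing more can be done
None
```

View pics/f15.png

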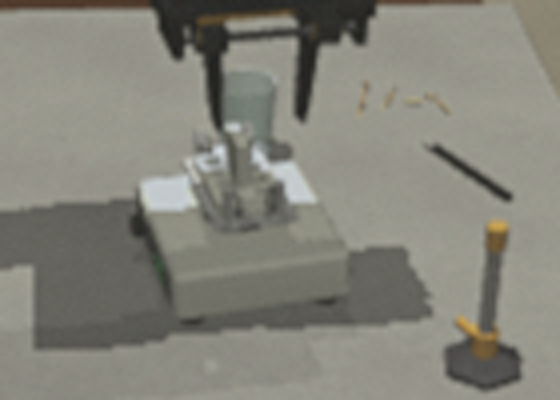

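I gripped the white plate by its fin, lifted it and pushed it down between the clips of both slots. After letting go, I moved the gripper clear and handed the job in at about 31 s.

**Force:** The peak load on the carrier was about 17 N, which by the stated spring rate is 12 to 13 mm of travel against the 18 mm limit. I cannot read the carrier joint, so this comes from the wrist force.

**Problems on the way:**
- The tool tilt drifted during moves.
- I touched the plate down on the bench once to level it in the grip, and it slid about 10 mm up between the fingers, then some way back down. I carried on with that grip.
- After release, the wrist view showed the plate tilted about 0.025 rad, close to the 0.03 limit. I pressed its raised side down gently with one fingertip.

**Last checks (wrist view):**

| Check | Measured | Limit |
|---|---|---|
| Tilt | about 0.01 rad (good to about 0.005) | 0.03 rad |
| Offset from my estimate of the seat centre | about 0.7 mm | 4 mm |

- **Seating:** In the last press the force rose steadily at about the carrier's spring rate, and the plate top worked out 10 mm above the floor. Both suggest the plate is down on the floor. The pictures alone cannot fix its height to better than about 2 mm.
- **Clearance:** The robot touches nothing. The burner and beaker look undisturbed in the last side view. I did not measure their positions again, nor check the matchbox at the end.

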